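Pack a carton: lay the guard, tip in the fixings

TASK

Finish packing this carton: first lay the loose chevron guard flat in the same bay as the guard already packed there, in the free half beside it, parallel and with its chevrons pointing the same way, putting it down rather than dropping it. Then pick up the blue tray by its bar, tip all six orange plugs out over its ramp into the carton's other, empty bay, and set the empty tray down upright in the middle of its green mat, without dropping it. Leave the packed guard, the round sleeve and the tape roll where they are.

Things in the scene. Friction and masses are not known exactly. Their poses are not given: they have to be found in the camera images.
- carton: Open cardboard carton, fixed to the bench: 270 x 230 mm outside, 60 mm high, walls 5, floor 4 mm. Origin: centre of underside. x points to the robot's right (world -y, within 0.15 rad), z up. A 5 mm divider, as high as the walls, at x +10 to +15 mm: left bay for guards (inside x -130 to +10 mm), right bay for plugs (x +15 to +130 mm), both y -110 to +110 mm.
- fixings_bay (a point): Centre of the right bay's floor, 72.5 mm from the carton's origin along its x, 4 mm up. The plugs belong in this bay.
- free_place (a point): Point on the left bay's floor in the middle of the free half, between packed guard and divider: where the loose guard's origin should come to lie (carton x -36 mm, y 0, z 4 mm).
- packed_guard: Black rubber guard with yellow chevrons already lying in the left bay along the leftmost wall; loose, 0.16 kg, same shape as the loose one. Origin: centre of its underside; its x axis is its length and the direction in which its chevrons point (the carton's +y, away from the robot).
- guard: Loose black rubber guard, yellow chevrons, 0.11 to 0.22 kg, flat on the bench left or right of the carton, any yaw. 180 mm long (x); base 44 mm wide, 10 mm high; along its middle a rib 24 mm wide with upright sides, from 10 to 30 mm height: grasp the rib. Origin: centre of underside; x is where the chevrons point; z up.
- guard_nose (a point): The end of the loose guard to which its chevrons point: 90 mm from its origin along its x, 15 mm up.
- tray: Blue hand tray with bridge handle, 0.2 to 0.39 kg, six plugs in it, on the mat. 150 mm long (x), 120 wide; walls 46 mm high at sides and +x end, floor 4 mm; the -x end is open: a ramp (12 degrees, 25 mm long, 5 mm rise) to pour over. -x points to the robot's left. Origin: centre of underside, z up. Plugs slide out with the +x end raised 60 degrees or more.
- tray_bar (a point): Middle of the tray's black handle bar, 95 mm above the tray's origin. The bar runs along the tray's y: 14 mm thick (x, the width to grasp, flat sides), 26 mm high (82 to 108 mm), about 115 mm long between steel uprights at the sides; free space below it.
- tray_lip (a point): Middle of the tray's pouring edge: in the tray's frame x -75 mm, y 0, z 10 mm.
- mat: Green mat, 200 x 170 mm (x, y), 3 mm thick, fixed to the bench, on the left or right of the carton. Origin: centre of its underside; the tray stands at its centre at the start, with its axes parallel to the mat's (x to the robot's right, within 0.3 rad of world -y).
- plug0: One of six alike orange plastic plugs: square flange 26 x 26 x 8 mm with a round stud 18 mm across and 14 mm high on it, about 20 g. Origin: centre of the flange's underside, z along the stud. Starts lying in the tray.
- plug1: One of six alike orange plastic plugs: square flange 26 x 26 x 8 mm with a round stud 18 mm across and 14 mm high on it, about 20 g. Origin: centre of the flange's underside, z along the stud. Starts lying in the tray.
- plug2: One of six alike orange plastic plugs: square flange 26 x 26 x 8 mm with a round stud 18 mm across and 14 mm high on it, about 20 g. Origin: centre of the flange's underside, z along the stud. Starts lying in the tray.
- plug3: One of six alike orange plastic plugs: square flange 26 x 26 x 8 mm with a round stud 18 mm across and 14 mm high on it, about 20 g. Origin: centre of the flange's underside, z along the stud. Starts lying in the tray.
- plug4: One of six alike orange plastic plugs: square flange 26 x 26 x 8 mm with a round stud 18 mm across and 14 mm high on it, about 20 g. Origin: centre of the flange's underside, z along the stud. Starts lying in the tray.
- plug5: One of six alike orange plastic plugs: square flange 26 x 26 x 8 mm with a round stud 18 mm across and 14 mm high on it, about 20 g. Origin: centre of the flange's underside, z along the stud. Starts lying in the tray.
- sleeve: Black round post sleeve with yellow chevrons, 90 mm across, 60 mm high, standing on the bench beyond the work on the left. Origin: centre of its underside. To be left alone.
- tape: Pale tape roll, 90 mm across, 45 mm high, lying flat on the bench beyond the work on the right. Origin: centre of its underside. To be left alone.
Not all that is in view belongs to the job. Of the things like the tray, leave any that is red; of the rest the larger one is meant.

How it is judged:
By the outcome, as a careful person would: the job done as asked, in the order asked, and still so for the second after the job is handed in, with the robot touching nothing.
It also fails if it takes over 66 s, if anything falls off the work surface, if the arm or the gripper's body presses on something with over 40 N, if the wrist force passes 120 N, or if a joint passes its speed limit or range.

ROBOT

A 6-joint arm with a two-finger parallel gripper is mounted at the origin on the work surface. World frame = base frame: x ahead of the robot, y to its left, z up, the work surface at z = 0. Lengths are in m, angles in rad, forces in N, time in s.
With the tool pointing down it reaches from about 0.3 to 0.75 m from the base axis. Payload 8.5 kg.
Tool frame: the origin (TCP) lies midway between the tips of the shut fingers; the grasp point (between the pads) lies 19 mm behind it; z points along the fingers, y is the direction in which the jaws open and shut (so a half turn about z gives the same grasp; the last joint's range is limited). The gripper opens to 88 mm and grips with 3 to 60 N. Pads are 18 mm wide; open, the fingers measure 123 mm over their backs; the gripper's body (75 mm by 187 mm) begins 45 mm behind the grasp point.
Start: joints at [1.015, 0.381, 1.297, -0, 1.464, -0.215], TCP at [0.184, 0.518, 0.239] pointing down, gripper open.
Joint ranges: [-3.11, 3.11], [-0.89, 2.33], [0.22, 2.48], [-1.42, 4.56], [0.17, 2.85], [-2.88, 2.88]. Speed limits (rad/s): [2.39, 2.39, 3.14, 3.14, 3.14, 3.14].

INTERFACE

Orientations are given as [roll, pitch, yaw] about the fixed x, y, z axes, in that order (R = Rz(yaw) Ry(pitch) Rx(roll)).
In Python, from plant import status, capture, calibration, manip gives the robot as it stands.
- The arm moves only by the shell command python3 -m pendant 'ROWS' [FORCE]. ROWS is JSON, a list of rows, each an object of numbers: "dx", "dy", "dz": the shift along the tool's x, y, z in m; "spin": the turn about the tool's z in degrees; "jaw": the closure, from 0 (fully open) to 1 (shut). A call has exactly 10 rows; each row is the pose to reach, as a shift and turn from the pose measured when the call began, along the tool's axes at that moment; what a row does not reach only later rows make up. A row lasts 1/10 s, in which the tool goes at most 50 mm and 8.59 degrees, less where a joint would pass 70% of its speed; a pose out of reach is approached as far as the arm can. A call with a gripper value outside its range is refused whole. The fingers move at their own pace and stop on an object; FORCE is the grip in N (left out, the last holds). Time passes only in rows, so rows that repeat a pose let the fingers close, or fill a call up. It gives the time, the measured TCP pose, the force and the opening at its end, in the units of the state.
- status.observe(): the state, without advancing time (a new reading comes with each control period).
- capture(name): name is "side" or "top" or "wrist"; returns (picture, depth): 480x640x3 uint8, red, green, blue; 480x640 float32, m along the optical axis (not along the pixel's ray), 0 where there is no reading.
- calibration(name): a dict with "fx", "fy", "cx", "cy" (pixels), "R" (3x3) and "t" (3): a world point X has camera coordinates R X + t. Camera axes: x right, y down, z forward; pixel columns grow to the right and rows downward; lengths in m; the calibration is good to about 2 mm. A picture is of the moment at which its call begins: read the wrist's pose just before it. calibration takes no time and is no camera call; for the wrist camera it gives the pose at the moment of the call.
- manip.job_done(): hands the job in, once; it reports no verdict.
The state is a dict: "time_s": time; "qpos": joint angles; "joint_vel": joint speeds; "effort": joint torques, N m; "eef_pos": TCP position; "tool_rot": TCP orientation; "contact_force": force on the tool from outside, world axes, zero at the start; "ft_torque": the same for the moment, N m; "opening": finger opening in m.
Only numpy, scipy, OpenCV 4.12 (cv2) and the standard library are available. Lean on these libraries where they do the work, as an engineer would, in place of code of your own. Each camera call takes 0.05 s, during which the arm holds its last target. There are 200 camera calls.

## Working session

There is one attempt and no reset: what is moved stays moved. The work goes in short steps, Python scripts to look and compute and a shell command to move; the robot and the scene stay as the last step left them, time stands still between calls to the robot, and variables do not carry over. Pictures are saved under pics/ and viewed, about 8 in all and at most 12, crops included, and the job is handed in when it is done.

```bash
ls; mkdir -p pics
python3 - <<'E'
from plant import status,capture,calibration
import cv2,numpy as np
s=status.observe();print({k:np.round(v,4).tolist() for k,v in s.items()})
for n in("top","side"):
    p,d=capture(n);cv2.imwrite(f"pics/{n}0.png",p[:,:,::-1]);np.save(f"pics/{n}0.npy",d)
    c=calibration(n);print(n,c)
E
```

```text
pics
{'time_s': 0.0, 'qpos': [1.0147, 0.3812, 1.2982, 0.0, 1.4636, -0.2153], 'joint_vel': [-0.001, -0.0011, -0.0004, 0.0011, -0.0001, 0.0009], 'effort': [-0.0014, -43.7941, -22.4556, 0.0713, 0.0352, -0.0001], 'eef_pos': [0.1837, 0.5181, 0.2382], 'tool_rot': [-3.1402, -0.0003, 2.8008], 'contact_force': [0.563, -0.0798, 0.8777], 'ft_torque': [0.0135, 0.0562, -0.0148], 'opening': 0.0878}
top {'fx': 568.7155045917552, 'fy': 568.7155045917552, 'cx': 317.46779283732525, 'cy': 237.58273915778753, 'R': array([[-0.00804798, -0.99995883,  0.00419088],
       [-0.99716981,  0.00771211, -0.07478567],
       [ 0.07475027, -0.00478089, -0.99719082]]), 't': array([-0.07436475,  0.46829603,  1.44623789])}
side {'fx': 570.5456421420196, 'fy': 570.5456421420196, 'cx': 314.4398439975833, 'cy': 247.624433016771, 'R': array([[-0.9740869 , -0.22598174,  0.00932504],
       [-0.11901706,  0.47708762, -0.87075964],
       [ 0.19232692, -0.8493054 , -0.49162048]]), 't': array([0.45820649, 0.15978166, 1.3231414 ])}
```

View pics/top0.png

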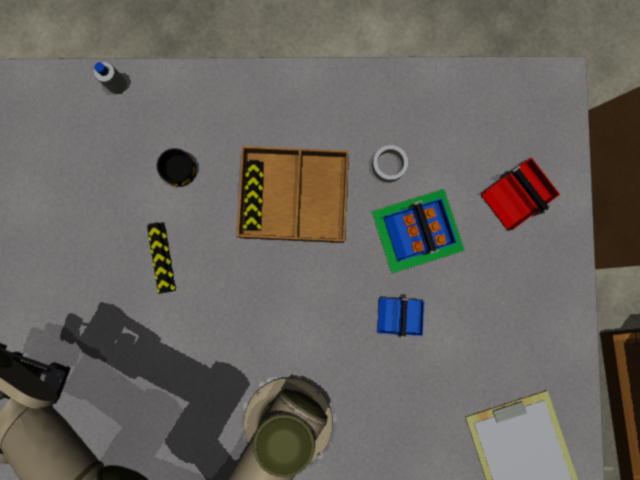

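View pics/side0.png

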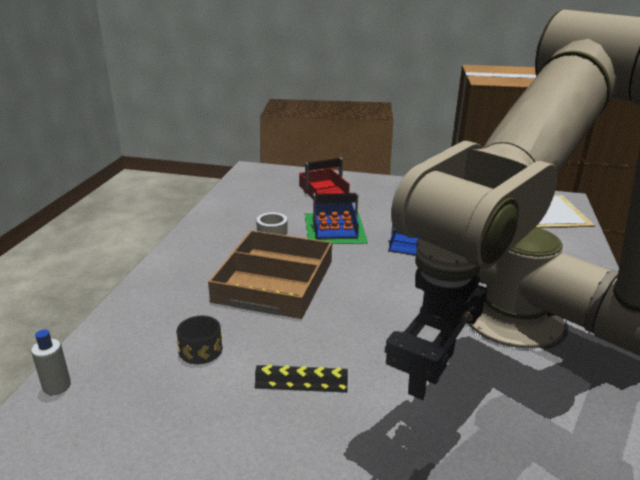

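The top view shows the loose guard at (161,258) and the packed one at (253,195) in the carton (centre about 294,194). Three trays could be confused: blue with plugs on the mat (419,230), small blue (400,316) and red (520,194). I choose the one at (419,230). For the guard, the lookalikes are the packed guard (253,195) and the round sleeve (177,167), so I choose (161,258). A close crop will check both choices.

```bash
cat > h.py <<'E'
import numpy as np,cv2
from plant import calibration,capture,status
def ray(c,u,v,z):
    "world point at height z on pixel u,v"
    d=c["R"].T@np.array([(u-c["cx"])/c["fx"],(v-c["cy"])/c["fy"],1]);o=-c["R"].T@c["t"]
    return o+d*(z-o[2])/d[2]
def cloud(c,d):
    v,u=np.mgrid[:480,:640]
    P=np.stack([(u-c["cx"])/c["fx"]*d,(v-c["cy"])/c["fy"]*d,d],-1)
    return (P-c["t"])@c["R"]
E
python3 - <<'E'
from h import *
p=cv2.imread("pics/top0.png");d=np.load("pics/top0.npy");c=calibration("top")
a=cv2.resize(p[215:300,135:215],None,fx=5,fy=5,interpolation=cv2.INTER_CUBIC)
b=cv2.resize(p[185:275,370:470],None,fx=4,fy=4,interpolation=cv2.INTER_CUBIC)
o=np.zeros((430,800,3),np.uint8);o[:a.shape[0],:a.shape[1]]=a;o[:b.shape[0],400:]=b
cv2.imwrite("pics/crop0.png",o)
W=cloud(c,d)
def rect(m):
    q=W[m][:,:2].astype(np.float32);(x,s,an)=cv2.minAreaRect(q);print(len(q),np.round(x,4),np.round(s,4),an,cv2.boxPoints((x,s,an)).round(3).tolist())
u0=np.zeros(d.shape,bool);u0[218:298,140:185]=1
rect(u0&(W[...,2]>.022)&(W[...,2]<.035))   # rib
rect(u0&(W[...,2]>.005)&(W[...,2]<.035))
h=cv2.cvtColor(p,cv2.COLOR_BGR2HSV)
rect((h[...,0]>45)&(h[...,0]<80)&(h[...,1]>120)&(np.abs(W[...,2]-.003)<.02)&(d>0))
u0[:]=0;u0[130:250,225:360]=1
rect(u0&(W[...,2]>.05)&(W[...,2]<.07))
u0[:]=0;u0[155:235,240:268]=1
k=u0&(W[...,2]>.02)&(W[...,2]<.042);rect(k)
u0[:]=0;u0[185:275,370:470]=1
rect(u0&(W[...,2]>.09)&(W[...,2]<.13))
E
```

```text
666 [0.4202 0.3275] [0.1798 0.0297] 10.561365127563477 [[0.32899999618530273, 0.32600000500679016], [0.33500000834465027, 0.29600000381469727], [0.5109999775886536, 0.32899999618530273], [0.5059999823570251, 0.35899999737739563]]
1344 [0.4204 0.3239] [0.205  0.1144] 0.7729400992393494 [[0.31700000166893005, 0.3799999952316284], [0.3190000057220459, 0.26499998569488525], [0.5239999890327454, 0.2680000066757202], [0.5220000147819519, 0.38199999928474426]]
1799 [ 0.5131 -0.065 ] [0.7932 0.2265] 84.0639419555664 [[0.35899999737739563, -0.4480000138282776], [0.5849999785423279, -0.47099998593330383], [0.6669999957084656, 0.3179999887943268], [0.4410000145435333, 0.3409999907016754]]
1147 [ 0.5783 -0.0161] [0.2705 0.2317] 86.87569427490234 [[0.45500001311302185, -0.14499999582767487], [0.6869999766349792, -0.15700000524520874], [0.7009999752044678, 0.11299999803304672], [0.4699999988079071, 0.125]]
812 [0.5799 0.0917] [0.0503 0.2066] 88.07305908203125 [[0.47600001096725464, 0.07000000029802322], [0.6819999814033508, 0.06300000101327896], [0.6840000152587891, 0.11299999803304672], [0.47699999809265137, 0.11999999731779099]]
403 [ 0.4857 -0.3387] [0.1286 0.0204] 16.743837356567383 [[0.42100000381469727, -0.34700000286102295], [0.4269999861717224, -0.367000013589859], [0.550000011920929, -0.33000001311302185], [0.5440000295639038, -0.3100000023841858]]
```

View pics/crop0.png

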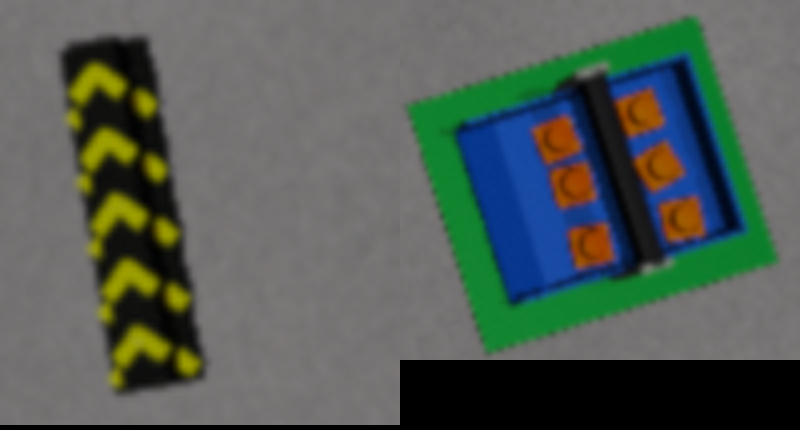

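The crop confirms both choices. The loose guard's chevrons point up in the picture, world +x, with yaw about 10.6°. The large blue tray holds six plugs and its ramp is at the left. The rows as described offer no tilt, so I'm checking the interface's own documentation before planning the pour.

No tilt is documented, so I'll work on the pour later. First the guard: approach above it and look with the wrist camera.

```bash
python3 -m pendant '[{"dx":-0.05,"dy":-0.02,"dz":0,"spin":-6,"jaw":0},{"dx":-0.09,"dy":-0.03,"dz":0,"spin":-12,"jaw":0},{"dx":-0.14,"dy":-0.05,"dz":0,"spin":-18,"jaw":0},{"dx":-0.19,"dy":-0.065,"dz":0,"spin":-24,"jaw":0},{"dx":-0.235,"dy":-0.08,"dz":0,"spin":-30,"jaw":0},{"dx":-0.28,"dy":-0.1,"dz":0,"spin":-30,"jaw":0},{"dx":-0.287,"dy":-0.1,"dz":0,"spin":-30,"jaw":0},{"dx":-0.287,"dy":-0.1,"dz":0,"spin":-30,"jaw":0},{"dx":-0.287,"dy":-0.1,"dz":0,"spin":-30,"jaw":0},{"dx":-0.287,"dy":-0.1,"dz":0,"spin":-30,"jaw":0}]' 40
python3 - <<'E'
from h import *
c=calibration("wrist");p,d=capture("wrist");cv2.imwrite("pics/w1.png",p[:,:,::-1]);np.save("pics/w1.npy",d)
W=cloud(c,d);print(W[240,320],d.min(),d.max())
m=(W[...,2]>.022)&(W[...,2]<.036)&(d>0)&(np.hypot(W[...,0]-.42,W[...,1]-.327)<.13)
q=W[m];x,s,a=cv2.minAreaRect(q[:,:2].astype(np.float32));print(len(q),x,s,a,np.median(q[:,2]))
m=(W[...,2]>.005)&(W[...,2]<.016)&(d>0)&(np.hypot(W[...,0]-.42,W[...,1]-.327)<.13)
q=W[m];print(cv2.minAreaRect(q[:,:2].astype(np.float32)))
# chevron/table depth check
print(status.observe()["qpos"])
E
```

```text
time_s: 1.1
eef_pos: [0.4195, 0.3291, 0.2383]
tool_rot: [-3.141, -0.001, -2.957]
contact_force: [0.4, 0.5, 0.3]
opening: 0.0883
[0.45109605 0.33980129 0.0303219 ] 0.0 0.4648397
6318 (0.42072975635528564, 0.3280356228351593) (0.18027786910533905, 0.030421804636716843) 10.234644889831543 0.030826141793489612
((0.4204380512237549, 0.32796230912208557), (0.18077141046524048, 0.04859410598874092), 10.08664608001709)
[ 4.43070867e-01  3.51962530e-01  1.34355483e+00 -5.30810580e-04
  1.44716518e+00 -1.31256445e+00]
```

View pics/w1.png

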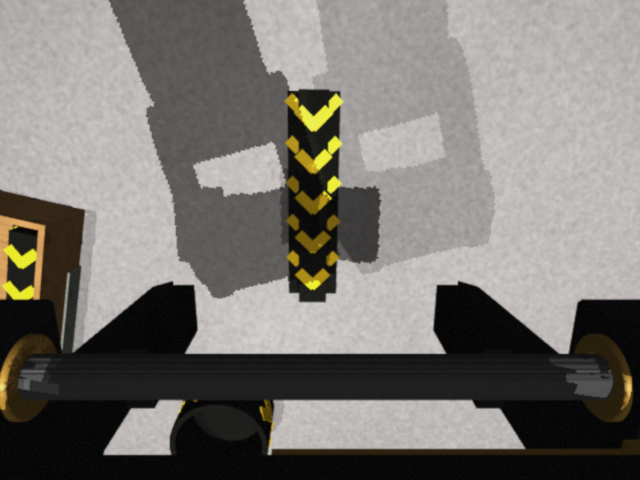

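The wrist view shows the loose guard at (314,195), centred under the gripper, with its chevrons pointing away from the robot. Depth gives its centre as (0.4205, 0.328) with yaw 10.2°. Next I descend, grasp and lift.

```bash
python3 -m pendant '[{"dx":-0.001,"dy":-0.001,"dz":0.045,"spin":0.4,"jaw":0},{"dx":-0.001,"dy":-0.001,"dz":0.09,"spin":0.4,"jaw":0},{"dx":-0.001,"dy":-0.001,"dz":0.135,"spin":0.4,"jaw":0.2},{"dx":-0.001,"dy":-0.001,"dz":0.175,"spin":0.4,"jaw":0.4},{"dx":-0.001,"dy":-0.001,"dz":0.205,"spin":0.4,"jaw":0.4},{"dx":-0.001,"dy":-0.001,"dz":0.22,"spin":0.4,"jaw":0.4},{"dx":-0.001,"dy":-0.001,"dz":0.225,"spin":0.4,"jaw":0.4},{"dx":-0.001,"dy":-0.001,"dz":0.225,"spin":0.4,"jaw":1},{"dx":-0.001,"dy":-0.001,"dz":0.225,"spin":0.4,"jaw":1},{"dx":-0.001,"dy":-0.001,"dz":0.225,"spin":0.4,"jaw":1}]' 40
python3 -m pendant '[{"dx":0,"dy":0,"dz":0,"spin":0,"jaw":1},{"dx":0,"dy":0,"dz":0,"spin":0,"jaw":1},{"dx":0,"dy":0,"dz":-0.01,"spin":0,"jaw":1},{"dx":0,"dy":0,"dz":-0.03,"spin":0,"jaw":1},{"dx":0,"dy":0,"dz":-0.06,"spin":0,"jaw":1},{"dx":0,"dy":0,"dz":-0.09,"spin":0,"jaw":1},{"dx":0,"dy":0,"dz":-0.12,"spin":0,"jaw":1},{"dx":0,"dy":0,"dz":-0.12,"spin":0,"jaw":1},{"dx":0,"dy":0,"dz":-0.12,"spin":0,"jaw":1},{"dx":0,"dy":0,"dz":-0.12,"spin":0,"jaw":1}]'
```

```text
time_s: 2.15
eef_pos: [0.4209, 0.3284, 0.0144]
tool_rot: [-3.141, 0.001, -2.963]
contact_force: [-0.4, -0.6, 0.0]
opening: 0.031
time_s: 3.15
eef_pos: [0.4202, 0.3281, 0.1333]
tool_rot: [-3.141, -0.001, -2.963]
contact_force: [-0.2, 1.1, -1.7]
opening: 0.0235
```

```bash
python3 -m pendant '[{"dx":-0.01,"dy":-0.03,"dz":0,"spin":2,"jaw":1},{"dx":-0.022,"dy":-0.07,"dz":0,"spin":4,"jaw":1},{"dx":-0.035,"dy":-0.115,"dz":0,"spin":6,"jaw":1},{"dx":-0.05,"dy":-0.16,"dz":0,"spin":8,"jaw":1},{"dx":-0.064,"dy":-0.205,"dz":0,"spin":10,"jaw":1},{"dx":-0.078,"dy":-0.25,"dz":0,"spin":12,"jaw":1},{"dx":-0.09,"dy":-0.29,"dz":0,"spin":13,"jaw":1},{"dx":-0.1,"dy":-0.32,"dz":0,"spin":13,"jaw":1},{"dx":-0.103,"dy":-0.331,"dz":0,"spin":13,"jaw":1},{"dx":-0.103,"dy":-0.331,"dz":0,"spin":13,"jaw":1}]'
python3 - <<'E'
from h import *
for n in("wrist","top"):
    c=calibration(n);p,d=capture(n);cv2.imwrite(f"pics/{n}2.png",p[:,:,::-1]);np.save(f"pics/{n}2.npy",d)
    W=cloud(c,d);q=(W[...,2]>.05)&(W[...,2]<.066)&(d>0)&(np.hypot(W[...,0]-.58,W[...,1])<.25)
    print(n,q.sum(),cv2.minAreaRect(W[q][:,:2].astype(np.float32)))
    q=(W[...,2]>.027)&(W[...,2]<.039)&(d>0)&(abs(W[...,1]-.092)<.02)&(abs(W[...,0]-.58)<.085)
    print(q.sum(),cv2.minAreaRect(W[q][:,:2].astype(np.float32)))
E
```

```text
time_s: 4.15
eef_pos: [0.58, 0.0198, 0.1321]
tool_rot: [-3.141, -0.003, 3.091]
contact_force: [-0.1, 0.1, -1.3]
opening: 0.024
wrist 22000 ((0.5787052512168884, -0.015477746725082397), (0.2715930938720703, 0.2313671112060547), 86.96399688720703)
10241 ((0.565512478351593, 0.08986161649227142), (0.1416107416152954, 0.03876102715730667), 2.7180709838867188)
top 575 ((0.5793337821960449, 0.004589080810546875), (0.48414671421051025, 0.23152589797973633), 86.88108825683594)
27 ((0.5811021327972412, 0.09279268980026245), (0.03402748331427574, 0.01876259781420231), 32.14310836791992)
```

View pics/wrist2.png

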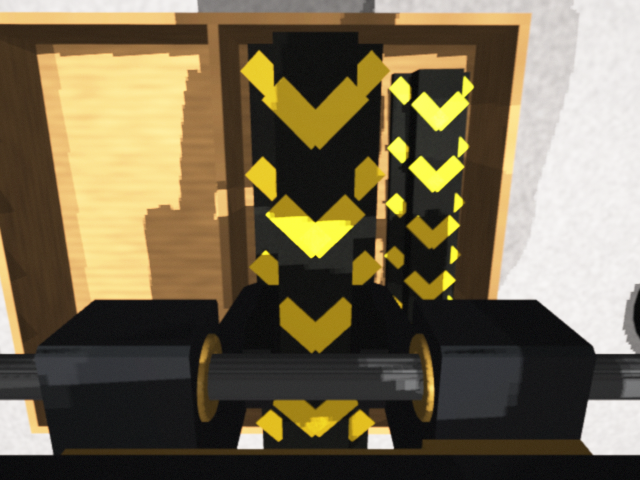

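The wrist view shows the held guard in the middle at (316,250), parallel to the packed guard (430,200), with chevrons the same way. The carton centre is (0.5787, -0.0155) with yaw -3.0°. Now I lower it gently.

```bash
python3 -m pendant '[{"dx":0,"dy":0.001,"dz":0.02,"spin":0,"jaw":1},{"dx":0,"dy":0.001,"dz":0.045,"spin":0,"jaw":1},{"dx":0,"dy":0.001,"dz":0.065,"spin":0,"jaw":1},{"dx":0,"dy":0.001,"dz":0.085,"spin":0,"jaw":1},{"dx":0,"dy":0.001,"dz":0.1,"spin":0,"jaw":1},{"dx":0,"dy":0.001,"dz":0.108,"spin":0,"jaw":1},{"dx":0,"dy":0.001,"dz":0.111,"spin":0,"jaw":1},{"dx":0,"dy":0.001,"dz":0.112,"spin":0,"jaw":1},{"dx":0,"dy":0.001,"dz":0.113,"spin":0,"jaw":1},{"dx":0,"dy":0.001,"dz":0.1135,"spin":0,"jaw":1}]'
```

```text
time_s: 5.25
eef_pos: [0.5793, 0.0227, 0.0197]
tool_rot: [-3.141, -0.002, 3.094]
contact_force: [-0.9, -0.7, -2.0]
opening: 0.0234
```

```bash
python3 -m pendant '[{"dx":0,"dy":-0.001,"dz":0.0005,"spin":0,"jaw":1},{"dx":0,"dy":-0.002,"dz":0.001,"spin":0,"jaw":1},{"dx":0,"dy":-0.002,"dz":0.0015,"spin":0,"jaw":1},{"dx":0,"dy":-0.002,"dz":0.0015,"spin":0,"jaw":1},{"dx":0,"dy":-0.002,"dz":0.0015,"spin":0,"jaw":0.55},{"dx":0,"dy":-0.002,"dz":0.0015,"spin":0,"jaw":0.55},{"dx":0,"dy":-0.002,"dz":0.0015,"spin":0,"jaw":0.55},{"dx":0,"dy":-0.002,"dz":-0.01,"spin":0,"jaw":0.55},{"dx":0,"dy":-0.002,"dz":-0.05,"spin":0,"jaw":0.55},{"dx":0,"dy":-0.002,"dz":-0.1,"spin":0,"jaw":0.55}]'
```

```text
time_s: 6.25
eef_pos: [0.5785, 0.0209, 0.1202]
tool_rot: [-3.141, -0.006, 3.093]
contact_force: [0.7, -0.2, 0.1]
opening: 0.0401
```

Released, with the guard staying down. Before the tray I need to know how the arm can tip it, since the rows offer no tilt. With the hand empty and high, I'll test what happens at the edge of reach.

```bash
python3 -m pendant '[{"dx":0,"dy":0,"dz":-0.05,"spin":0,"jaw":0},{"dx":0,"dy":0,"dz":-0.1,"spin":0,"jaw":0},{"dx":-0.04,"dy":0,"dz":-0.15,"spin":0,"jaw":0},{"dx":-0.08,"dy":0,"dz":-0.2,"spin":0,"jaw":0},{"dx":-0.12,"dy":0,"dz":-0.2,"spin":0,"jaw":0},{"dx":-0.17,"dy":0,"dz":-0.2,"spin":0,"jaw":0},{"dx":-0.22,"dy":0,"dz":-0.2,"spin":0,"jaw":0},{"dx":-0.27,"dy":0,"dz":-0.2,"spin":0,"jaw":0},{"dx":-0.32,"dy":0,"dz":-0.2,"spin":0,"jaw":0},{"dx":-0.35,"dy":0,"dz":-0.2,"spin":0,"jaw":0}]'; python3 -c "
from plant import status;s=status.observe();print(s['qpos'],s['tool_rot'])"
```

```text
time_s: 7.25
eef_pos: [0.7956, 0.0055, 0.2752]
tool_rot: [3.141, 0.025, 3.093]
contact_force: [0.2, 0.2, -0.0]
opening: 0.088
[-0.14235077  0.898019    0.22126601  0.00374468  1.99780118 -1.66343635] [3.14050441 0.02471576 3.09346107]
```

```bash
python3 -m pendant '[{"dx":-0.4,"dy":0,"dz":0,"spin":0,"jaw":0},{"dx":-0.4,"dy":0,"dz":0,"spin":0,"jaw":0},{"dx":-0.4,"dy":0,"dz":0,"spin":0,"jaw":0},{"dx":-0.4,"dy":0,"dz":0,"spin":0,"jaw":0},{"dx":-0.4,"dy":0,"dz":0,"spin":0,"jaw":0},{"dx":-0.4,"dy":0,"dz":0,"spin":0,"jaw":0},{"dx":-0.4,"dy":0,"dz":0,"spin":0,"jaw":0},{"dx":-0.4,"dy":0,"dz":0,"spin":0,"jaw":0},{"dx":-0.4,"dy":0,"dz":0,"spin":0,"jaw":0},{"dx":-0.4,"dy":0,"dz":0,"spin":0,"jaw":0}]'; python3 -c "
from plant import status;s=status.observe();print(s['qpos'],s['tool_rot'])"
```

```text
time_s: 8.25
eef_pos: [0.8437, -0.0076, 0.1815]
tool_rot: [3.139, 0.056, 3.093]
contact_force: [-0.2, 0.6, 0.4]
opening: 0.088
[-0.15109835  1.01482281  0.22214237  0.00835123  1.84917042 -1.67131428] [3.13930189 0.05597885 3.09346571]
```

Out-of-reach shifts tilt the tool by only about 2° per call. Another possibility is turning past joint 6's limit, which should make the solver use the wrist roll instead. I'll test that empty-handed, drawn in and high.

```bash
python3 -m pendant '[{"dx":0.04,"dy":0,"dz":-0.03,"spin":-8,"jaw":0},{"dx":0.08,"dy":0,"dz":-0.06,"spin":-16,"jaw":0},{"dx":0.13,"dy":0,"dz":-0.09,"spin":-24,"jaw":0},{"dx":0.18,"dy":0,"dz":-0.11,"spin":-32,"jaw":0},{"dx":0.22,"dy":0,"dz":-0.13,"spin":-40,"jaw":0},{"dx":0.27,"dy":0,"dz":-0.15,"spin":-48,"jaw":0},{"dx":0.32,"dy":0,"dz":-0.15,"spin":-56,"jaw":0},{"dx":0.36,"dy":0,"dz":-0.15,"spin":-64,"jaw":0},{"dx":0.4,"dy":0,"dz":-0.15,"spin":-72,"jaw":0},{"dx":0.42,"dy":0,"dz":-0.15,"spin":-80,"jaw":0}]'; python3 -c "
from plant import status;s=status.observe();print(s['qpos'],s['tool_rot'])"
python3 -m pendant '[{"dx":0,"dy":0,"dz":0,"spin":-80,"jaw":0},{"dx":0,"dy":0,"dz":0,"spin":-80,"jaw":0},{"dx":0,"dy":0,"dz":0,"spin":-80,"jaw":0},{"dx":0,"dy":0,"dz":0,"spin":-80,"jaw":0},{"dx":0,"dy":0,"dz":0,"spin":-80,"jaw":0},{"dx":0,"dy":0,"dz":0,"spin":-80,"jaw":0},{"dx":0,"dy":0,"dz":0,"spin":-80,"jaw":0},{"dx":0,"dy":0,"dz":0,"spin":-80,"jaw":0},{"dx":0,"dy":0,"dz":0,"spin":-80,"jaw":0},{"dx":0,"dy":0,"dz":0,"spin":-80,"jaw":0}]'; python3 -c "
from plant import status;s=status.observe();print(s['qpos'],s['tool_rot'])"
```

```text
time_s: 9.25
eef_pos: [0.4183, 0.0756, 0.3052]
tool_rot: [-3.071, -0.032, -1.899]
contact_force: [1.1, 0.9, -0.8]
opening: 0.0882
[-0.07156782  0.09005935  1.50205265 -0.04886541  1.48939023 -2.8835644 ] [-3.07106453 -0.03192406 -1.89900845]
time_s: 10.25
eef_pos: [0.326, 0.2282, 0.2203]
tool_rot: [-3.016, -0.372, -1.158]
contact_force: [-0.4, 0.1, -0.5]
opening: 0.0882
[ 0.55091047  0.14823243  1.74861037 -0.41447733  1.1955702  -2.88338272] [-3.01616898 -0.37234576 -1.15751177]
```

This works: turning past the limit tilted the tool by more than 20° in one call, with some position drift. I'll fit a kinematic model and a bounded least-squares solver to these readings so that the tip can be planned rather than guessed.

```bash
cat > k.py <<'E'
import numpy as np
from scipy.optimize import least_squares
from scipy.spatial.transform import Rotation as Ro
LO=np.array([-3.11,-.89,.221,-1.42,.17,-2.8835]);HI=np.array([3.11,2.33,2.48,4.56,2.85,2.8835])
VM=.7*np.array([2.39,2.39,3.14,3.14,3.14,3.14])*.1
def fk(q,P):
    h,a,d,L1,e,L2,L3,d2,g=P
    R=Ro.from_euler('z',q[0]);p=np.array([0,0,h])+R.apply([a,d,0])
    R=R*Ro.from_euler('y',q[1]);p=p+R.apply([0,0,L1])
    R=R*Ro.from_euler('y',q[2]);p=p+R.apply([e,0,L2])
    R=R*Ro.from_euler('z',q[3])*Ro.from_euler('y',q[4]);p=p+R.apply([g,d2,L3])
    R=R*Ro.from_euler('z',q[5]+np.pi/2*0)
    return p,R
D=[([1.0147,.3812,1.2982,0,1.4636,-.2153],[.1837,.5181,.2382],[-3.1402,-.0003,2.8008]),
([.44307,.35196,1.34355,-.00053,1.44717,-1.31256],[.4195,.3291,.2383],[-3.141,-.001,-2.957]),
([-.14235,.89802,.22127,.00374,1.9978,-1.66344],[.7956,.0055,.2752],[3.1405,.0247,3.0935]),
([-.1511,1.01482,.22214,.00835,1.84917,-1.67131],[.8437,-.0076,.1815],[3.1393,.056,3.0935]),
([-.07156782,.09005935,1.50205265,-.04886541,1.48939023,-2.8835644],[.4183,.0756,.3052],[-3.07106453,-.03192406,-1.89900845]),
([.55091047,.14823243,1.74861037,-.41447733,1.1955702,-2.88338272],[.326,.2282,.2203],[-3.01616898,-.37234576,-1.15751177])]
f=least_squares(lambda P:np.concatenate([fk(np.array(q),P)[0]-p for q,p,r in D]+[1e-3*(P-[.3,0,.12,.4,0,.4,.3,0,0])]),[.3,0,.12,.4,0,.4,.3,0,0])
P=f.x
q,p,r=D[0];TO=fk(np.array(q),P)[1].inv()*Ro.from_euler('xyz',r)
def pose(q):
    p,R=fk(np.asarray(q),P);return p,R*TO
def ik(q,p,R,w=.2):
    def e(x):
        a,b=pose(x);return np.concatenate([(a-p),w*(R*b.inv()).as_rotvec()])
    return least_squares(e,np.clip(q,LO+1e-6,HI-1e-6),bounds=(LO,HI)).x
def sim(q,rows,w=.2):
    "rows: (dx,dy,dz,spin deg); returns q"
    q=np.array(q,float);p0,R0=pose(q);cp,cR=p0,R0
    for r in rows:
        gp=p0+R0.apply(r[:3]);gR=R0*Ro.from_euler('z',r[3],degrees=True)
        d=gp-cp;n=np.linalg.norm(d);cp=cp+d*min(1,.05/max(n,1e-9))
        v=(cR.inv()*gR).as_rotvec();n=np.linalg.norm(v);cR=cR*Ro.from_rotvec(v*min(1,.15/max(n,1e-9)))
        t=ik(q,cp,cR,w);dq=t-q;q=q+dq*min(1,1/max(np.max(abs(dq)/VM),1e-9))
        cp,cR=pose(q) if False else (cp,cR)
    return q
E
python3 - <<'E'
from k import *
print(P.round(4))
for q,p,r in D:
    a,b=pose(q);print((a-p).round(4),(b.inv()*Ro.from_euler('xyz',r)).as_rotvec().round(4))
print('rotvec tool frame',(Ro.from_euler('xyz',D[4][2]).inv()*Ro.from_euler('xyz',D[5][2])).as_rotvec(degrees=True).round(1),Ro.from_euler('xyz',D[5][2]).apply([0,0,1]))
for w in(.1,.2,.3,.5,1):
    q=sim(D[4][0],[(0,0,0,-80)]*10,w);print(w,q.round(3),pose(q)[0].round(3))
    q=sim([-.145,.6,1.,0,1.5,-1.663],[(-.35,0,0,0)]*10,w);print('  out',q.round(3),pose(q)[0].round(3),(pose(q)[1].apply([0,0,1])).round(3))
    q=sim(D[2][0],[(-.4,0,0,0)]*10,w);print('  out2',q.round(3),pose(q)[0].round(3),(pose(q)[1].apply([0,0,1])).round(3))
E
```

```text
[ 1.301e-01  6.000e-04  1.177e-01  5.371e-01  1.031e-01  3.508e-01
  2.499e-01 -2.000e-04  7.000e-04]
[-0.      0.     -0.0001] [ 0.  0. -0.]
[ 0.0001 -0.0001  0.0001] [-0.0002  0.0001  0.0003]
[ 0.  0. -0.] [-0.  0. -0.]
[-0.  0.  0.] [-0. -0. -0.]
[-0.  0.  0.] [-0.  0.  0.]
[-0. -0.  0.] [-0.  0.  0.]
rotvec tool frame [ 11.5  14.4 -43.5] [ 0.25952494 -0.280314   -0.92415954]
0.1 [ 0.285  0.017  1.943 -1.037  0.793 -2.883] [0.416 0.084 0.288]
  out [-0.137  1.04   0.221  0.088  1.204 -1.66 ] [0.995 0.002 0.216] [ 0.63  -0.004 -0.777]
  out2 [-0.149  1.13   0.221  0.263  0.53  -1.802] [ 1.098 -0.013  0.262] [ 0.957 -0.011 -0.288]
0.2 [ 0.306  0.065  2.002 -1.021  0.725 -2.883] [0.406 0.103 0.243]
  out [-0.138  1.027  0.221  0.061  1.405 -1.652] [0.952 0.002 0.201] [ 0.473 -0.005 -0.881]
  out2 [-0.151  1.061  0.221  0.131  0.98  -1.696] [ 1.037 -0.012  0.236] [ 0.777 -0.009 -0.63 ]
0.3 [ 0.262  0.137  2.124 -1.075  0.535 -2.883] [0.391 0.11  0.176]
  out [-0.138  1.024  0.221  0.041  1.553 -1.65 ] [0.917 0.002 0.188] [ 0.339 -0.005 -0.941]
  out2 [-0.153  1.034  0.221  0.086  1.268 -1.675] [ 0.982 -0.011  0.212] [ 0.585 -0.007 -0.811]
0.5 [ 0.202  0.262  2.191 -1.012  0.477 -2.883] [0.365 0.095 0.103]
  out [-0.138  1.027  0.221  0.02   1.706 -1.651] [0.88  0.002 0.176] [ 0.187 -0.006 -0.982]
  out2 [-0.153  1.025  0.221  0.045  1.574 -1.668] [ 0.912 -0.01   0.186] [ 0.319 -0.003 -0.948]
1 [ 1.165 -0.112  1.963 -0.215  1.316 -2.883] [0.035 0.25  0.223]
  out [-0.137  1.032  0.221  0.006  1.805 -1.654] [0.856 0.002 0.168] [ 0.083 -0.006 -0.997]
  out2 [-0.153  1.031  0.221  0.016  1.78  -1.671] [ 0.862 -0.01   0.17 ] [ 0.11  -0.001 -0.994]
```

```bash
cat >> k.py <<'E'
def jac(q,w):
    p,R=pose(q);J=np.zeros((6,6))
    for i in range(6):
        d=np.array(q,float);d[i]+=1e-6;a,b=pose(d);J[:3,i]=(a-p)/1e-6;J[3:,i]=w*(b*R.inv()).as_rotvec()/1e-6
    return p,R,J
def sim2(q,rows,w=1.,lam=.05,it=20,fromcur=True,sub=1,trace=None):
    q=np.array(q,float);p0,R0=pose(q);cp,cR=p0,R0
    for r in rows:
        gp=p0+R0.apply(r[:3]);gR=R0*Ro.from_euler('z',r[3],degrees=True)
        if fromcur: cp,cR=pose(q)
        d=gp-cp;n=np.linalg.norm(d);cp=cp+d*min(1,.05/max(n,1e-9))
        v=(cR.inv()*gR).as_rotvec();n=np.linalg.norm(v);cR=cR*Ro.from_rotvec(v*min(1,.15/max(n,1e-9)))
        t=q.copy()
        for _ in range(it):
            p,R,J=jac(t,w);e=np.concatenate([cp-p,w*(cR*R.inv()).as_rotvec()])
            t=np.clip(t+J.T@np.linalg.solve(J@J.T+lam**2*np.eye(6),e),LO,HI)
        dq=t-q;q=q+dq*min(1,1/max(np.max(abs(dq)/VM),1e-9))
        if trace is not None: trace.append(q.copy())
    return q
E
cat > fit.py <<'E'
from k import *
q5,q6=np.array(D[4][0]),np.array(D[5][0]);q3,q4=np.array(D[2][0]),np.array(D[3][0])
A=[(.04,0,-.03,-8),(.08,0,-.06,-16),(.13,0,-.09,-24),(.18,0,-.11,-32),(.22,0,-.13,-40),(.27,0,-.15,-48),(.32,0,-.15,-56),(.36,0,-.15,-64),(.4,0,-.15,-72),(.42,0,-.15,-80)]
res=[]
for w in(.3,1.,):
  for lam in(.02,.05,.1,.2):
    for it in(1,5,30):
      for fc in(True,False):
        a=sim2(q5,[(0,0,0,-80)]*10,w,lam,it,fc);b=sim2(q3,[(-.4,0,0,0)]*10,w,lam,it,fc)
        res.append((np.abs(a-q6).sum(),np.abs(b-q4).sum(),w,lam,it,fc,a.round(2),b.round(2)))
res.sort(key=lambda r:r[0]+r[1])
for r in res[:7]:print(*r)
E
time timeout 500 python3 fit.py
```

```text
0.5442124527837535 0.3870314764219015 0.3 0.2 30 False [ 0.26  0.08  1.65 -0.35  1.21 -2.88] [-0.15  1.16  0.22  0.08  1.74 -1.62]
0.5619433446322525 0.3870302207719156 0.3 0.2 5 False [ 0.26  0.08  1.65 -0.34  1.22 -2.88] [-0.15  1.16  0.22  0.08  1.74 -1.62]
0.7595257763081671 0.3814653614472634 0.3 0.2 1 False [ 0.24  0.1   1.58 -0.31  1.32 -2.88] [-0.15  1.16  0.22  0.08  1.74 -1.62]
1.1321123575923153 0.209206514273162 0.3 0.2 30 True [ 0.07  0.09  1.53 -0.25  1.41 -2.88] [-0.14  1.12  0.22  0.01  1.78 -1.65]
1.1375525769482766 0.20914961069599255 0.3 0.2 5 True [ 0.07  0.09  1.53 -0.25  1.41 -2.88] [-0.14  1.12  0.22  0.01  1.78 -1.65]
1.2873218096094503 0.19630119768940285 0.3 0.2 1 True [ 0.04  0.1   1.51 -0.19  1.46 -2.88] [-0.14  1.11  0.22  0.01  1.79 -1.66]
1.4983909021938429 0.1426665229556941 1.0 0.2 1 True [-0.02  0.1   1.5  -0.08  1.48 -2.88] [-0.14  1.12  0.22  0.    1.84 -1.66]
real	0m21.756s
user	0m22.222s
sys	0m0.168s
```

```bash
sed -i 's/cp,cR=pose(q) if False else (cp,cR)/if fc: cp,cR=pose(q)/; s/def sim(q,rows,w=.2)/def sim(q,rows,w=.2,fc=True)/' k.py
cat > fit2.py <<'E'
from k import *
q5,q6=np.array(D[4][0]),np.array(D[5][0]);q3,q4=np.array(D[2][0]),np.array(D[3][0])
print(q6.round(2),q4.round(2))
for fc in(True,False):
  for w in(.1,.2,.3,.5,.7,.85,1.,1.5,2.5):
    a=sim(q5,[(0,0,0,-80)]*10,w,fc);b=sim(q3,[(-.4,0,0,0)]*10,w,fc)
    print(fc,w,np.abs(a-q6).sum().round(2),np.abs(b-q4).sum().round(2),a.round(2),b.round(2))
E
timeout 500 python3 fit2.py
```

```text
[ 0.55  0.15  1.75 -0.41  1.2  -2.88] [-0.15  1.01  0.22  0.01  1.85 -1.67]
True 0.1 0.74 2.65 [ 0.22  0.09  1.64 -0.6   1.25 -2.88] [-0.15  1.18  0.22  0.53  0.27 -2.05]
True 0.2 0.71 0.73 [ 0.24  0.09  1.65 -0.6   1.25 -2.88] [-0.15  1.03  0.22  0.1   1.22 -1.68]
True 0.3 0.65 0.12 [ 0.26  0.1   1.66 -0.59  1.23 -2.88] [-0.15  1.01  0.22  0.02  1.75 -1.67]
True 0.5 0.32 0.02 [ 0.39  0.13  1.72 -0.52  1.19 -2.88] [-0.15  1.01  0.22  0.01  1.84 -1.67]
True 0.7 0.25 0.01 [ 0.7   0.16  1.77 -0.35  1.2  -2.88] [-0.15  1.01  0.22  0.01  1.86 -1.67]
True 0.85 0.55 0.02 [ 0.88  0.15  1.76 -0.25  1.25 -2.88] [-0.15  1.01  0.22  0.01  1.87 -1.67]
True 1.0 0.8 0.03 [ 1.01  0.14  1.74 -0.19  1.29 -2.88] [-0.15  1.01  0.22  0.01  1.87 -1.67]
True 1.5 1.27 0.03 [ 1.23  0.11  1.69 -0.1   1.37 -2.88] [-0.15  1.02  0.22  0.    1.88 -1.67]
True 2.5 1.47 0.04 [ 1.31  0.1   1.66 -0.07  1.42 -2.88] [-0.15  1.02  0.22  0.    1.88 -1.67]
False 0.1 1.62 1.82 [ 0.28  0.02  1.94 -1.04  0.79 -2.88] [-0.15  1.13  0.22  0.26  0.53 -1.8 ]
False 0.2 1.66 1.06 [ 0.31  0.06  2.   -1.02  0.72 -2.88] [-0.15  1.06  0.22  0.13  0.98 -1.7 ]
False 0.3 2.0 0.69 [ 0.26  0.14  2.12 -1.07  0.53 -2.88] [-0.15  1.03  0.22  0.09  1.27 -1.67]
False 0.5 2.22 0.33 [ 0.2   0.26  2.19 -1.01  0.48 -2.88] [-0.15  1.03  0.22  0.05  1.57 -1.67]
False 0.7 2.04 0.18 [ 0.25  0.3   2.19 -0.93  0.56 -2.88] [-0.15  1.03  0.22  0.03  1.7  -1.67]
False 0.85 1.07 0.13 [ 0.54  0.21  2.1  -0.67  0.8  -2.88] [-0.15  1.03  0.22  0.02  1.75 -1.67]
False 1.0 1.41 0.1 [ 1.17 -0.11  1.96 -0.21  1.32 -2.88] [-0.15  1.03  0.22  0.02  1.78 -1.67]
False 1.5 1.86 0.05 [ 1.27 -0.23  1.91 -0.12  1.5  -2.88] [-0.15  1.03  0.22  0.01  1.82 -1.67]
False 2.5 2.03 0.03 [ 1.31 -0.28  1.9  -0.09  1.56 -2.88] [-0.15  1.03  0.22  0.01  1.85 -1.67]
```

The model matches: a bounded least-squares step from the current pose with rotation weight about 0.6.

This allows a reversible pour:
1. Tilt the empty hand about 62° in the plane of the bar, using limit turns.
2. Grasp the bar that way.
3. Turn 90° about the tool axis over the bay, which pours over the ramp.
4. Turn back, which stands the tray upright again.

Next is a feasibility check.

```bash
cat > plan.py <<'E'
from k import *
BAR=np.array([.4857,-.3387,.098]);YB=np.radians(16.7)
u=np.array([np.cos(YB),np.sin(YB),0]);tx=np.array([u[1],-u[0],0])  # tray y, tray x
C=np.array([.5787,-.0155,0]);cy=np.radians(-3.04);cx=np.array([np.sin(cy),-np.cos(cy),0])
BAY=C+.0725*cx
def grasp(th,s,jy,off=.022):
    "th tilt, s=+1 tool points to +u; jy=+-1 tool y along jy*tx"
    n=s*np.sin(th)*u+np.array([0,0,-np.cos(th)]);y=jy*tx;x=np.cross(y,n)
    R=Ro.from_matrix(np.array([x,y,n]).T);g=BAR-s*off*u
    return g+.019*n,R,g
def exact(p,R,q0s):
    best=None
    for q0 in q0s:
        q=ik(q0,p,R,.6);a,b=pose(q);e=np.linalg.norm(a-p)+np.linalg.norm((R*b.inv()).as_rotvec())
        if best is None or e<best[0]: best=(e,q)
    return best
if __name__=="__main__":
    rng=np.random.default_rng(0)
    Q0=[np.clip(np.array([-.5,.4,1.3,0,1.2,0])+rng.normal(size=6)*[.4,.3,.4,.7,.4,1.5],LO+.01,HI-.01) for _ in range(14)]
    for th in(62,):
      for s in(1,-1):
        for jy in(1,-1):
            t=np.radians(th);p,R,g=grasp(t,s,jy);e,q=exact(p,R,Q0)
            print('grasp',th,s,jy,round(e,4),q.round(2))
            if e>.01: continue
            for psi in(90,-90):
                dR=Ro.from_rotvec(R.apply([0,0,1])*np.radians(psi))
                m=dR.apply(-tx)
                if m[2]>0: continue
                lip=dR.apply(-.075*tx+s*.022*u+np.array([0,0,-.085])+.035*s*u)  # pouring spot rel. grasp pt
                tgt=BAY+[0,0,.085];gp=tgt-lip;pp=gp+R.apply([0,0,.019]);ee,qq=exact(pp,dR*R,[q]+Q0)
                print('   pour',psi,'lipdir',m.round(2),'tcp',pp.round(3),round(ee,4),qq.round(2))
E
time python3 plan.py
```

```text
grasp 62 1 1 0.0 [-1.23  0.68  1.8   1.29  1.16 -0.84]
   pour -90 lipdir [-0.45 -0.13 -0.88] tcp [ 0.534 -0.05   0.185] 0.0 [-0.69  0.33  2.11  1.68  0.83 -2.34]
grasp 62 1 -1 0.0 [-1.23  0.68  1.8   1.29  1.16  2.3 ]
   pour -90 lipdir [-0.45 -0.13 -0.88] tcp [ 0.534 -0.05   0.185] 0.0 [-0.69  0.33  2.11  1.68  0.83  0.8 ]
grasp 62 -1 1 0.0 [-0.53  0.99  0.93 -0.78  1.99  0.72]
   pour 90 lipdir [ 0.45  0.13 -0.88] tcp [ 0.587 -0.034  0.185] 0.0 [-0.11  0.98  0.65 -0.58  2.46  2.47]
grasp 62 -1 -1 0.0 [-0.53  0.99  0.93 -0.78  1.99 -2.42]
   pour 90 lipdir [ 0.45  0.13 -0.88] tcp [ 0.587 -0.034  0.185] 0.0 [-0.11  0.98  0.65 -0.58  2.46 -0.67]
real	0m4.883s
user	0m5.121s
sys	0m0.243s
```

```bash
nproc
cat > beam.py <<'E'
from plan import *
from multiprocessing import Pool
import sys,time
W=.6
def step(a):
    q,act=a;q=np.array(q);p0,R0=pose(q)
    gp=p0+R0.apply(act[:3]);gR0=act[3];ok=True;ang=0
    for k in range(10):
        cp,cR=pose(q);d=gp-cp;n=np.linalg.norm(d);tp=cp+d*min(1,.05/max(n,1e-9))
        # spin target may exceed one turn measure: absolute pose
        v=(cR.inv()*(R0*Ro.from_euler('z',gR0,degrees=True))).as_rotvec();n=np.linalg.norm(v)
        tR=cR*Ro.from_rotvec(v*min(1,.15/max(n,1e-9)))
        t=ik(q,tp,tR,W);dq=t-q;q=q+dq*min(1,1/max(np.max(abs(dq)/VM),1e-9))
        p,R=pose(q);wc=p-.25*R.apply([0,0,1])
        if p[2]<.17 or wc[2]<.2 or p[2]>.75 or np.hypot(*p[:2])<.27 or np.hypot(*wc[:2])<.2 or abs(q[0])>1.9: return None
    return q
if __name__=="__main__":
    s=int(sys.argv[1]);th=np.radians(63);ns=s*np.sin(th)*u+np.array([0,0,-np.cos(th)])
    ang=lambda q:np.degrees(np.arccos(np.clip(pose(q)[1].apply([0,0,1])@ns,-1,1)))
    rng=np.random.default_rng(s+5);t0=time.time()
    B=[(ang(np.array(D[5][0])),D[5][0],[])];print(B[0][0])
    with Pool() as pool:
        for dep in range(int(sys.argv[2])):
            jobs=[];meta=[]
            for a,q,h in B:
                for _ in range(int(sys.argv[3])//len(B)):
                    tr=rng.choice([-.4,-.2,0,0,.2,.4],3);act=(*tr,float(rng.choice([-85,-85,-50,0,50,85])))
                    jobs.append((q,act));meta.append(h+[act])
            r=[(ang(q),q,h) for q,h in zip(pool.map(step,jobs,chunksize=4),meta) if q is not None]
            r.sort(key=lambda x:x[0]);nb=[]
            for x in r:
                if all(np.abs(x[1]-y[1]).sum()>.3 for y in nb): nb.append(x)
                if len(nb)>=14: break
            B=nb;print(s,dep,round(B[0][0],1),B[0][2],B[0][1].round(2),[round(b[0]) for b in B],round(time.time()-t0),flush=True)
E
(timeout 270 python3 beam.py -1 8 300); (timeout 270 python3 beam.py 1 8 300)
```

```text
4
74.34587070327017
-1 0 73.6 [(np.float64(0.4), np.float64(0.0), np.float64(0.0), 50.0)] [-0.26  0.09  1.42 -0.26  1.29 -2.88] [74, 74, 74, 74, 74, 74, 74, 74, 74, 74, 74, 74, 74, 74] 8
-1 1 53.1 [(np.float64(-0.4), np.float64(0.0), np.float64(-0.4), -50.0), (np.float64(0.0), np.float64(0.0), np.float64(-0.2), -85.0)] [ 1.77  0.65  0.22  0.43  2.68 -2.88] [53, 65, 67, 72, 73, 73, 73, 74, 74, 74, 74, 74, 74, 74] 18
-1 2 43.6 [(np.float64(-0.4), np.float64(0.2), np.float64(-0.4), 0.0), (np.float64(0.4), np.float64(-0.4), np.float64(-0.4), -85.0), (np.float64(0.4), np.float64(0.0), np.float64(-0.4), -85.0)] [ 1.56  0.27  0.22  1.15  2.85 -2.88] [44, 45, 47, 47, 48, 49, 49, 50, 50, 51, 52, 52, 53, 53] 27
-1 3 31.7 [(np.float64(-0.2), np.float64(0.0), np.float64(-0.4), 50.0), (np.float64(0.2), np.float64(0.0), np.float64(-0.4), -85.0), (np.float64(0.4), np.float64(-0.4), np.float64(-0.4), -85.0), (np.float64(0.4), np.float64(0.0), np.float64(0.0), -85.0)] [ 1.17  0.29  0.22  2.22  2.85 -2.88] [32, 37, 38, 38, 39, 39, 42, 42, 42, 42, 42, 43, 43, 43] 38
-1 4 27.8 [(np.float64(-0.4), np.flo
[... 4324 characters left out ...]
loat64(0.4), np.float64(0.0), 50.0)] [ 0.76  0.14  1.81 -1.42  0.52 -2.18] [6, 6, 6, 6, 7, 7, 7, 7, 7, 7, 8, 8, 8, 8] 55
1 7 3.9 [(np.float64(0.0), np.float64(-0.4), np.float64(-0.4), -85.0), (np.float64(0.2), np.float64(-0.4), np.float64(-0.2), 85.0), (np.float64(0.0), np.float64(-0.4), np.float64(0.0), -85.0), (np.float64(0.0), np.float64(-0.4), np.float64(-0.4), -85.0), (np.float64(0.0), np.float64(-0.4), np.float64(0.0), 50.0), (np.float64(0.0), np.float64(-0.2), np.float64(-0.2), 50.0), (np.float64(-0.4), np.float64(0.2), np.float64(0.0), 85.0), (np.float64(0.0), np.float64(0.4), np.float64(-0.2), 85.0)] [ 1.72  1.17  0.22 -1.13  1.57  1.33] [4, 5, 5, 5, 5, 5, 5, 5, 5, 5, 5, 5, 5, 6] 64
```

The plan is feasible: tool pointing along +u (s=+1), with four or so limit turns to get there. First two moves, hand empty and high on the left.

```bash
python3 -m pendant '[{"dx":0,"dy":-0.4,"dz":-0.4,"spin":-85,"jaw":0},{"dx":0,"dy":-0.4,"dz":-0.4,"spin":-85,"jaw":0},{"dx":0,"dy":-0.4,"dz":-0.4,"spin":-85,"jaw":0},{"dx":0,"dy":-0.4,"dz":-0.4,"spin":-85,"jaw":0},{"dx":0,"dy":-0.4,"dz":-0.4,"spin":-85,"jaw":0},{"dx":0,"dy":-0.4,"dz":-0.4,"spin":-85,"jaw":0},{"dx":0,"dy":-0.4,"dz":-0.4,"spin":-85,"jaw":0},{"dx":0,"dy":-0.4,"dz":-0.4,"spin":-85,"jaw":0},{"dx":0,"dy":-0.4,"dz":-0.4,"spin":-85,"jaw":0},{"dx":0,"dy":-0.4,"dz":-0.4,"spin":-85,"jaw":0}]'
cat > st.py <<'E'
from plan import *
from plant import status
s=status.observe();q=np.array(s['qpos']);n=pose(q)[1].apply([0,0,1])
print('q',q.round(3),'n',n.round(3),'tilt',np.degrees(np.arccos(-n[2])).round(1),'az',np.degrees(np.arctan2(n[1],n[0])).round(1),'fkerr',np.abs(pose(q)[0]-s['eef_pos']).max().round(4))
E
python3 st.py
python3 -m pendant '[{"dx":0.2,"dy":-0.4,"dz":-0.2,"spin":85,"jaw":0},{"dx":0.2,"dy":-0.4,"dz":-0.2,"spin":85,"jaw":0},{"dx":0.2,"dy":-0.4,"dz":-0.2,"spin":85,"jaw":0},{"dx":0.2,"dy":-0.4,"dz":-0.2,"spin":85,"jaw":0},{"dx":0.2,"dy":-0.4,"dz":-0.2,"spin":85,"jaw":0},{"dx":0.2,"dy":-0.4,"dz":-0.2,"spin":85,"jaw":0},{"dx":0.2,"dy":-0.4,"dz":-0.2,"spin":85,"jaw":0},{"dx":0.2,"dy":-0.4,"dz":-0.2,"spin":85,"jaw":0},{"dx":0.2,"dy":-0.4,"dz":-0.2,"spin":85,"jaw":0},{"dx":0.2,"dy":-0.4,"dz":-0.2,"spin":85,"jaw":0}]'; python3 st.py
```

```text
time_s: 11.25
eef_pos: [0.187, 0.4483, 0.1984]
tool_rot: [3.097, -0.634, -0.378]
contact_force: [0.2, 0.1, 0.2]
opening: 0.0883
q [ 1.237  0.408  1.534 -0.65   1.343 -2.883] n [ 0.534 -0.26  -0.805] tilt 36.4 az -26.0 fkerr 0.0002
time_s: 12.25
eef_pos: [0.3414, 0.676, 0.3781]
tool_rot: [-2.5, -0.074, -1.863]
contact_force: [0.1, 0.0, 0.6]
opening: 0.0884
q [ 1.146  0.829  0.222 -0.707  1.96  -2.05 ] n [ 0.556 -0.229 -0.799] tilt 37.0 az -22.4 fkerr 0.0003
```

The readings match the model closely. Continuing.

```bash
python3 -m pendant '[{"dx":0,"dy":-0.4,"dz":0,"spin":-85,"jaw":0},{"dx":0,"dy":-0.4,"dz":0,"spin":-85,"jaw":0},{"dx":0,"dy":-0.4,"dz":0,"spin":-85,"jaw":0},{"dx":0,"dy":-0.4,"dz":0,"spin":-85,"jaw":0},{"dx":0,"dy":-0.4,"dz":0,"spin":-85,"jaw":0},{"dx":0,"dy":-0.4,"dz":0,"spin":-85,"jaw":0},{"dx":0,"dy":-0.4,"dz":0,"spin":-85,"jaw":0},{"dx":0,"dy":-0.4,"dz":0,"spin":-85,"jaw":0},{"dx":0,"dy":-0.4,"dz":0,"spin":-85,"jaw":0},{"dx":0,"dy":-0.4,"dz":0,"spin":-85,"jaw":0}]'; python3 st.py
python3 -m pendant '[{"dx":0,"dy":-0.4,"dz":-0.4,"spin":-85,"jaw":0},{"dx":0,"dy":-0.4,"dz":-0.4,"spin":-85,"jaw":0},{"dx":0,"dy":-0.4,"dz":-0.4,"spin":-85,"jaw":0},{"dx":0,"dy":-0.4,"dz":-0.4,"spin":-85,"jaw":0},{"dx":0,"dy":-0.4,"dz":-0.4,"spin":-85,"jaw":0},{"dx":0,"dy":-0.4,"dz":-0.4,"spin":-85,"jaw":0},{"dx":0,"dy":-0.4,"dz":-0.4,"spin":-85,"jaw":0},{"dx":0,"dy":-0.4,"dz":-0.4,"spin":-85,"jaw":0},{"dx":0,"dy":-0.4,"dz":-0.4,"spin":-85,"jaw":0},{"dx":0,"dy":-0.4,"dz":-0.4,"spin":-85,"jaw":0}]'; python3 st.py
```

```text
time_s: 13.25
eef_pos: [0.4393, 0.6604, 0.3881]
tool_rot: [-2.619, -0.446, -1.186]
contact_force: [0.2, -0.4, 0.3]
opening: 0.0879
q [ 1.024  0.821  0.222 -0.663  1.813 -2.883] n [ 0.603 -0.159 -0.782] tilt 38.6 az -14.8 fkerr 0.0002
time_s: 14.25
eef_pos: [0.1898, 0.7791, 0.3458]
tool_rot: [-2.652, -0.521, -0.842]
contact_force: [0.1, 0.4, 0.5]
opening: 0.0881
q [ 1.383  0.882  0.222 -0.715  1.823 -2.883] n [ 0.643 -0.014 -0.765] tilt 40.1 az -1.3 fkerr 0.0003
```

The last call diverged from the model at the elbow limit, so I replan from the measured joints.

```bash
sed -e 's/B=\[(ang(np.array(D\[5\]\[0\])),D\[5\]\[0\],\[\])\]/from plant import status;Q=list(status.observe()["qpos"]);B=[(ang(np.array(Q)),Q,[])]/' -e 's/tr=rng.choice(\[-.4,-.2,0,0,.2,.4\],3)/tr=[float(x) for x in rng.choice([-.4,-.2,-.1,0,0,.1,.2,.4],3)]/' -e 's/or abs(q\[0\])>1.9/or abs(q[0])>1.9 or (k>2 and q[2]<.25)/' beam.py > beam2.py; timeout 200 python3 beam2.py 1 5 500
```

```text
26.758812794731504
1 0 5.0 [(0.2, -0.1, 0.1, -85.0)] [ 1.2   0.59  1.49 -1.27  0.83 -2.88] [5, 5, 6, 6, 7, 7, 7, 7, 9, 9, 10, 10, 11, 11] 15
1 1 1.8 [(0.2, -0.1, 0.1, -85.0), (0.2, -0.2, 0.0, 0.0)] [ 1.24  0.69  1.3  -1.28  0.88 -2.88] [2, 2, 3, 3, 3, 3, 3, 4, 4, 4, 4, 4, 4, 4] 26
1 2 0.4 [(0.1, -0.1, 0.0, -85.0), (0.0, -0.2, 0.0, 0.0), (0.2, 0.2, -0.2, 0.0)] [ 1.54  0.24  1.51 -1.14  1.21 -2.88] [0, 0, 0, 1, 1, 1, 2, 2, 2, 2, 2, 2, 2, 2] 37
1 3 0.4 [(0.1, -0.1, 0.0, -85.0), (0.0, -0.2, 0.0, 0.0), (0.2, 0.2, -0.2, 0.0), (0.1, -0.2, 0.2, 85.0)] [ 1.28  0.64  0.74 -0.95  1.17 -1.88] [0, 0, 0, 0, 0, 0, 0, 0, 0, 0, 0, 0, 0, 0] 54
1 4 0.3 [(0.1, -0.1, 0.0, -85.0), (0.0, -0.2, 0.0, 0.0), (0.2, 0.2, -0.2, 0.0), (-0.1, 0.2, 0.0, 50.0), (0.2, -0.1, 0.1, 85.0)] [ 0.57 -0.29  2.05 -0.73  0.39 -1.46] [0, 0, 0, 0, 0, 0, 0, 0, 0, 0, 0, 0, 0, 0] 66
```

```bash
python3 -m pendant '[{"dx":0.2,"dy":-0.1,"dz":0.1,"spin":-85,"jaw":0},{"dx":0.2,"dy":-0.1,"dz":0.1,"spin":-85,"jaw":0},{"dx":0.2,"dy":-0.1,"dz":0.1,"spin":-85,"jaw":0},{"dx":0.2,"dy":-0.1,"dz":0.1,"spin":-85,"jaw":0},{"dx":0.2,"dy":-0.1,"dz":0.1,"spin":-85,"jaw":0},{"dx":0.2,"dy":-0.1,"dz":0.1,"spin":-85,"jaw":0},{"dx":0.2,"dy":-0.1,"dz":0.1,"spin":-85,"jaw":0},{"dx":0.2,"dy":-0.1,"dz":0.1,"spin":-85,"jaw":0},{"dx":0.2,"dy":-0.1,"dz":0.1,"spin":-85,"jaw":0},{"dx":0.2,"dy":-0.1,"dz":0.1,"spin":-85,"jaw":0}]'; python3 st.py
timeout 200 python3 beam2.py 1 3 500
```

```text
time_s: 15.25
eef_pos: [0.3024, 0.6078, 0.191]
tool_rot: [-3.058, -1.026, 0.124]
contact_force: [0.6, -0.2, 0.3]
opening: 0.0878
q [ 1.198  0.586  1.481 -1.263  0.84  -2.883] n [ 0.836  0.188 -0.516] tilt 58.9 az 12.7 fkerr 0.0002
5.3972567325659915
1 0 2.2 [(0.2, -0.1, 0.1, 0.0)] [ 1.06  0.69  1.34 -1.35  0.72 -2.88] [2, 2, 2, 3, 3, 3, 3, 3, 3, 3, 4, 4, 4, 4] 9
1 1 1.2 [(0.0, -0.2, -0.4, 0.0), (0.1, -0.4, 0.0, 0.0)] [ 1.78  0.87  0.83 -1.09  1.45 -2.88] [1, 2, 2, 2, 2, 2, 2, 2, 2, 2, 2, 2, 2, 2] 22
1 2 1.2 [(0.0, -0.2, -0.4, 0.0), (0.1, -0.4, 0.0, 0.0), (0.4, 0.4, -0.1, 85.0)] [ 1.54 -0.07  1.48 -1.03  1.38 -1.77] [1, 1, 1, 1, 1, 1, 2, 2, 2, 2, 2, 2, 2, 2] 34
```

```bash
python3 -m pendant '[{"dx":0.2,"dy":-0.1,"dz":0.1,"spin":0,"jaw":0},{"dx":0.2,"dy":-0.1,"dz":0.1,"spin":0,"jaw":0},{"dx":0.2,"dy":-0.1,"dz":0.1,"spin":0,"jaw":0},{"dx":0.2,"dy":-0.1,"dz":0.1,"spin":0,"jaw":0},{"dx":0.2,"dy":-0.1,"dz":0.1,"spin":0,"jaw":0},{"dx":0.2,"dy":-0.1,"dz":0.1,"spin":0,"jaw":0},{"dx":0.2,"dy":-0.1,"dz":0.1,"spin":0,"jaw":0},{"dx":0.2,"dy":-0.1,"dz":0.1,"spin":0,"jaw":0},{"dx":0.2,"dy":-0.1,"dz":0.1,"spin":0,"jaw":0},{"dx":0.2,"dy":-0.1,"dz":0.1,"spin":0,"jaw":0}]'; python3 st.py
python3 - <<'E'
from h import *
# refine tray/mat pose from first top picture (bar z, mat outline)
p=cv2.imread("pics/top0.png");d=np.load("pics/top0.npy");c=calibration("top");W=cloud(c,d)
h=cv2.cvtColor(p,cv2.COLOR_BGR2HSV);m=(h[...,0]>45)&(h[...,0]<80)&(h[...,1]>120);m[:, :365]=0;m[:, 475:]=0;m[:180]=0;m[285:]=0
v,u=np.nonzero(m);q=np.array([ray(c,a,b,.003)[:2] for a,b in zip(u,v)],np.float32);print('mat',cv2.minAreaRect(q))
k=np.zeros(d.shape,bool);k[185:275,370:470]=1
b=W[k&(W[...,2]>.1)&(W[...,2]<.122)];print('bar',len(b),np.median(b[:,2]),cv2.minAreaRect(b[:,:2].astype(np.float32)),np.cov(b[:,:2].T))
E
```

```text
time_s: 16.25
eef_pos: [0.4139, 0.6439, 0.1858]
tool_rot: [-2.953, -1.087, 0.035]
contact_force: [-0.6, 0.4, 0.3]
opening: 0.0882
q [ 1.056  0.685  1.337 -1.353  0.719 -2.883] n [ 0.862  0.218 -0.457] tilt 62.8 az 14.2 fkerr 0.0003
mat ((0.4854402244091034, -0.33877795934677124), (0.16885514557361603, 0.19894011318683624), 16.973247528076172)
bar 365 0.11092495933993285 ((0.4857258200645447, -0.3389143943786621), (0.12859079241752625, 0.02036845125257969), 16.555999755859375) [[0.00133622 0.00039802]
 [0.00039802 0.00014233]]
```

Tool tilt is now 62.8° at azimuth 14.2°, against 16.9° for the bar. The mat centre is (0.4855, -0.3388) with yaw 17°. Now a helper gives the shifts to any goal and checks reach along the way.

```bash
cat > go.py <<'E'
from plan import *
from plant import status
TR=np.array([.4855,-.3388,0]);YT=np.radians(16.9);u=np.array([np.cos(YT),np.sin(YT),0]);tx=np.array([u[1],-u[0],0])
def cur():
    return np.array(status.observe()['qpos'])
def Rg(n):
    y=tx-(tx@n)*n;y/=np.linalg.norm(y);return Ro.from_matrix(np.array([np.cross(y,n),y,n]).T)
def rel(q,p,spin=None,R=None):
    "tool-frame shift and spin from pose of q to TCP p / orientation R"
    p0,R0=pose(q);d=R0.inv().apply(p-p0)
    if R is not None: spin=np.degrees((R0.inv()*R).as_rotvec()[2])
    return np.array([*d,spin])
def chk(q,goal,via=None,N=10,rows=None):
    rows=rows or [tuple(goal)]*N
    from plan import sim
    e=sim(q,rows,.6);p0,R0=pose(q);g=p0+R0.apply(rows[-1][:3]);a,b=pose(e)
    print('  end q',e.round(2),'tcp',a.round(3),'miss',(a-g).round(3),'n',b.apply([0,0,1]).round(3));return e
E
python3 - <<'E'
from go import *
q=cur();n=pose(q)[1].apply([0,0,1]);R=Rg(n)
for nm,p in (('via1',[.56,.30,.26]),('via2',[.58,-.12,.26])):
    g=rel(q,np.array(p),R=R);print(nm,g.round(3));q=chk(q,g)
gr=TR+[0,0,.098]-.027*u;pre=gr+.019*n-.09*n
g=rel(q,pre+[0,0,.03],R=R);print('pre+3cm',g.round(3));q=chk(q,g)
g=rel(q,gr+.019*n,R=R);print('grasp',g.round(3));q=chk(q,g)
from h import *
d=np.load("pics/top0.npy");W=cloud(calibration("top"),d);b=W[290:342,372:430].reshape(-1,3);b=b[(b[:,2]>.02)]
print('small tray',b.min(0),b.max(0))
E
```

```text
via1 [ 0.128  0.358  0.017 -6.873]
  end q [ 0.88  0.35  1.76 -1.42  0.59 -2.88] tcp [0.397 0.454 0.242] miss [-0.163  0.154 -0.018] n [ 0.85   0.174 -0.498]
via2 [ 0.08   0.595  0.047 -5.564]
  end q [ 0.93  0.01  2.15 -1.42  0.64 -2.88] tcp [0.26  0.296 0.258] miss [-0.32   0.416 -0.002] n [ 0.845  0.138 -0.517]
pre+3cm [-0.079  0.671  0.077 -2.678]
  end q [ 1.32 -0.38  2.48 -1.24  1.   -2.88] tcp [0.113 0.11  0.236] miss [-0.286  0.472  0.076] n [ 0.853  0.12  -0.507]
grasp [-0.01   0.499  0.33  -0.314]
  end q [ 2.79 -0.89  2.48 -0.62  2.42 -2.41] tcp [ 0.235 -0.11   0.229] miss [-0.241  0.233  0.139] n [ 0.848  0.097 -0.521]
small tray [ 0.2182929  -0.34609204  0.02015224] [ 0.35826551 -0.07105893  1.47750864]
```

Run:
```python
from go import *
q00=cur();n=pose(q00)[1].apply([0,0,1]);R=Rg(n)
for via in ([.56,.30,.26],[.6,.35,.3],[.5,.45,.26]):
    q=q00;print('VIA',via)
    g=rel(q,np.array(via),spin=35);print(g.round(3));q=chk(q,g)
    n2=pose(q)[1].apply([0,0,1]);R=Rg(n2)
    g=rel(q,np.array([.6,-.10,.26]),R=R);print('via2',g.round(3));q=chk(q,g)
    gr=TR+[0,0,.098]-.027*u;pre=gr+.019*n2-.09*n2
    g=rel(q,pre+[0,0,.03],R=R);print('pre+3cm',g.round(3));q=chk(q,g)
    g=rel(q,gr+.019*n2,R=R);print('grasp',g.round(3));q=chk(q,g)
```

```text
VIA [0.56, 0.3, 0.26]
[1.28e-01 3.58e-01 1.70e-02 3.50e+01]
  end q [ 0.4   0.29  1.75 -1.42  0.17 -2.51] tcp [0.557 0.318 0.273] miss [-0.003  0.018  0.013] n [ 0.861  0.183 -0.474]
via2 [ 2.4100e-01  3.4300e-01 -3.3000e-02 -4.1943e+01]
  end q [ 0.58  0.18  1.93 -1.42  0.41 -2.88] tcp [0.438 0.307 0.258] miss [-0.162  0.407 -0.002] n [ 0.848  0.081 -0.525]
pre+3cm [ -0.032   0.673  -0.037 -14.444]
  end q [ 0.94 -0.28  2.48 -1.42  0.72 -2.88] tcp [0.163 0.145 0.226] miss [-0.236  0.505  0.064] n [ 0.85   0.058 -0.523]
grasp [-0.022  0.509  0.31  -0.642]
  end q [ 0.94 -0.27  2.48 -1.42  0.74 -2.88] tcp [0.165 0.139 0.226] miss [-0.312  0.482  0.137] n [ 0.854  0.03  -0.519]
VIA [0.6, 0.35, 0.3]
[ 0.183  0.314  0.044 35.   ]
  end q [ 0.42  0.35  1.61 -1.05  0.18 -2.88] tcp [0.598 0.351 0.296] miss [-0.002  0.001 -0.004] n [ 0.866  0.216 -0.45 ]
via2 [  0.224   0.385  -0.08  -41.904]
  end q [ 0.54  0.19  1.89 -1.42  0.36 -2.88] tcp [0.458 0.313 0.27 ] miss [-0.142  0.413  0.01 ] n [ 0.856  0.113 -0.504]
pre+3cm [ -0.034   0.682  -0.072 -15.919]
  end q [ 0.97 -0.28  2.45 -1.42  0.7
[... 226 characters left out ...]
863  0.064 -0.5  ]
VIA [0.5, 0.45, 0.26]
[ 1.02e-01  2.00e-01 -2.00e-03  3.50e+01]
  end q [ 0.71  0.39  1.64 -1.42  0.41 -2.37] tcp [0.501 0.451 0.263] miss [0.001 0.001 0.003] n [ 0.86   0.217 -0.461]
via2 [ 3.4800e-01  4.3700e-01 -3.3000e-02 -4.1886e+01]
  end q [ 0.76  0.15  1.96 -1.42  0.51 -2.88] tcp [0.37  0.347 0.263] miss [-0.23   0.447  0.003] n [ 0.847  0.139 -0.514]
pre+3cm [-0.066  0.714 -0.022 -9.038]
  end q [ 1.02 -0.31  2.48 -1.4   0.75 -2.88] tcp [0.149 0.147 0.233] miss [-0.25   0.509  0.072] n [ 0.856  0.113 -0.505]
grasp [-0.03   0.527  0.297 -0.382]
  end q [ 0.98 -0.31  2.48 -1.42  0.74 -2.88] tcp [0.156 0.143 0.234] miss [-0.32   0.486  0.145] n [ 0.862  0.086 -0.5  ]
```

```bash
cat > s.py <<'E'
from go import *
import itertools
from multiprocessing import Pool
q00=cur();n=pose(q00)[1].apply([0,0,1]);R=Rg(n);R2=R*Ro.from_euler('z',180,degrees=True)
gr=TR+[0,0,.098]-.027*u
def leg(q,p,spin,N):
    p0,R0=pose(q);g=(*R0.inv().apply(np.array(p)-p0),spin);e=sim(q,[g]*N,.6);a,b=pose(e)
    w=a-.25*b.apply([0,0,1])
    return e,np.linalg.norm(a-p),np.linalg.norm(b.apply([0,0,1])-R0.apply([0,0,1])),w
def run(a):
    v1,s1,v2,s2=a
    q,e1,m1,_=leg(q00,v1,s1,10)
    if e1>.02 or m1>.02: return (9,a)
    q,e2,m2,_=leg(q,v2,s2,10)
    if e2>.03 or m2>.03: return (8,a)
    qa=q
    best=(7,a)
    n2=pose(q)[1].apply([0,0,1]);pre=gr-.071*n2+[0,0,.04]
    for RR in (Rg(n2),Rg(n2)*Ro.from_euler('z',180,degrees=True)):
        s=rel(q,pre,R=RR)[3];qq,e3,m3,_=leg(q,pre,s,20)
        er=np.linalg.norm((RR.inv()*pose(qq)[1]).as_rotvec())
        best=min(best,(e1+m1+e2+m2+e3+m3+er,a,q.round(2).tolist(),s.round(1),qq.round(2).tolist()),key=lambda x:x[0])
    return best
if __name__=="__main__":
    V1=list(itertools.product((.45,.55,.65),(.3,.5),(.25,.35,.45)));V2=list(itertools.product((.65,.75,.85),(0,-.15,-.3),(.25,.35,.45)))
    J=[(a,s,b,t) for a in V1 for s in(0,40,80) for b in V2 for t in(0,70)]
    rng=np.random.default_rng(1);J=[J[i] for i in rng.permutation(len(J))[:700]]
    with Pool() as p: r=sorted(p.map(run,J,chunksize=5),key=lambda x:x[0])
    for x in r[:5]:print(x)
    print([sum(x[0]==k for x in r) for k in(9,8,7)])
E
time timeout 400 python3 s.py
```

```text
(np.float64(0.4571879577243339), ((0.55, 0.3, 0.35), 80, (0.75, 0, 0.45), 70), [-0.32, 0.32, 1.17, 0.73, 0.78, -2.88], np.float64(25.3), [-1.01, 0.26, 1.24, 1.0, 1.34, -2.88])
(np.float64(0.4831485794326113), ((0.55, 0.3, 0.45), 80, (0.85, 0, 0.45), 70), [-0.27, 0.5, 0.88, 0.62, 0.81, -2.7], np.float64(22.8), [-1.0, 0.26, 1.24, 1.01, 1.31, -2.88])
(np.float64(0.48543832662638375), ((0.45, 0.3, 0.45), 80, (0.65, 0, 0.45), 70), [-0.36, 0.13, 1.38, 0.76, 0.8, -2.88], np.float64(22.3), [-1.01, 0.23, 1.27, 0.99, 1.32, -2.88])
(np.float64(0.48876462825763645), ((0.45, 0.3, 0.35), 80, (0.65, 0, 0.45), 70), [-0.34, 0.12, 1.4, 0.76, 0.78, -2.88], np.float64(22.5), [-1.01, 0.22, 1.28, 0.99, 1.32, -2.88])
(np.float64(0.5150315873137121), ((0.55, 0.3, 0.45), 80, (0.65, 0, 0.45), 70), [-0.36, 0.13, 1.39, 0.76, 0.77, -2.88], np.float64(22.1), [-1.0, 0.21, 1.3, 0.99, 1.3, -2.88])
[np.int64(428), np.int64(267), np.int64(0)]
real	0m39.924s
user	2m35.737s
sys	0m0.253s
```

```bash
cat > s2.py <<'E'
from s import *
def run(a):
    q=q00;tot=0;tr=[]
    for v in a:
        q,e,m,_=leg(q,v,85,10);tot+=e+m;tr.append(q.round(2).tolist())
        if e>.03 or m>.03: return (9,a)
    n2=pose(q)[1].apply([0,0,1]);pre=gr-.071*n2+[0,0,.04];RR=Rg(n2)
    s=rel(q,pre,R=RR)[3];qq,e3,m3,_=leg(q,pre,s,15);er=np.linalg.norm((RR.inv()*pose(qq)[1]).as_rotvec())
    qg,e4,m4,_=leg(qq,gr+.019*n2,0,10)
    return (tot+e3+m3+er+e4+m4,a,tr,s.round(1),qq.round(2).tolist(),qg.round(2).tolist(),[round(float(x),3) for x in(tot,e3,m3,er,e4,m4)])
if __name__=="__main__":
    V1=list(itertools.product((.45,.55,.65),(.2,.3,.4),(.25,.35,.45)));V2=list(itertools.product((.65,.75),(.15,0,-.15),(.25,.35,.45)));V3=list(itertools.product((.5,.6,.7),(-.2,-.3),(.25,.35,.45)))
    J=[(a,b,c) for a in V1 for b in V2 for c in V3]
    rng=np.random.default_rng(1);J=[J[i] for i in rng.permutation(len(J))[:800]]
    with Pool() as p: r=sorted(p.map(run,J,chunksize=5),key=lambda x:x[0])
    for x in r[:4]:print(x)
E
time timeout 400 python3 s2.py
```

```text
(np.float64(7.806415785155711e-11), ((0.55, 0.4, 0.45), (0.65, 0.15, 0.45), (0.6, -0.2, 0.25)), [[0.56, 0.21, 1.33, -0.51, 0.59, -2.55], [-0.05, 0.14, 1.41, 0.51, 0.57, -2.23], [-0.84, 0.37, 1.73, 1.34, 0.95, -2.07]], np.float64(98.1), [-1.42, 0.5, 1.83, 1.16, 1.31, -0.75], [-1.24, 0.68, 1.83, 1.34, 1.15, -0.9], [0.0, 0.0, 0.0, 0.0, 0.0, 0.0])
(np.float64(7.81707894607836e-11), ((0.55, 0.4, 0.45), (0.75, 0.15, 0.45), (0.7, -0.2, 0.35)), [[0.56, 0.21, 1.33, -0.51, 0.59, -2.55], [-0.04, 0.33, 1.16, 0.45, 0.62, -2.16], [-0.7, 0.39, 1.35, 1.11, 0.94, -1.6]], np.float64(98.1), [-1.42, 0.5, 1.83, 1.16, 1.31, -0.75], [-1.24, 0.68, 1.83, 1.34, 1.15, -0.9], [0.0, 0.0, 0.0, 0.0, 0.0, 0.0])
(np.float64(7.831241811376712e-11), ((0.45, 0.3, 0.45), (0.75, 0.15, 0.45), (0.7, -0.2, 0.45)), [[0.46, -0.06, 1.63, -0.38, 0.52, -2.7], [-0.04, 0.33, 1.16, 0.45, 0.62, -2.16], [-0.7, 0.33, 1.15, 0.97, 1.07, -1.34]], np.float64(98.1), [-1.42, 0.5, 1.83, 1.16, 1.31, -0.75], [-1.24, 0.68, 1.83, 1.34, 1.15, -0.9], [0.0, 0.0, 0.0, 0.0, 0.0, 0.0])
(np.float64(7.844379901273828e-11), ((0.55, 0.4, 0.45), (0.75, 0, 0.45), (0.6, -0.2, 0.25)), [[0.56, 0.21, 1.33, -0.51, 0.59, -2.55], [-0.32, 0.31, 1.18, 0.75, 0.78, -2.52], [-0.84, 0.37, 1.73, 1.34, 0.95, -2.07]], np.float64(98.1), [-1.42, 0.5, 1.83, 1.16, 1.31, -0.75], [-1.24, 0.68, 1.83, 1.34, 1.15, -0.9], [0.0, 0.0, 0.0, 0.0, 0.0, 0.0])
real	1m7.041s
user	4m21.075s
sys	0m0.249s
```

An exact route exists. I'll run it leg by leg from the measured pose.

```bash
cat > leg.py <<'E'
from go import *
import sys
q=cur();p=np.array(eval(sys.argv[1]));g=rel(q,p,spin=float(sys.argv[2]));print(g.round(3));chk(q,g,N=10)
E
python3 leg.py '[.55,.4,.45]' 85
```

```text
[ 2.93e-01  2.42e-01 -5.70e-02  8.50e+01]
  end q [ 0.56  0.21  1.33 -0.51  0.59 -2.55] tcp [0.55 0.4  0.45] miss [-0. -0. -0.] n [ 0.862  0.218 -0.457]
```

```bash
python3 -m pendant '[{"dx":0.293,"dy":0.242,"dz":-0.057,"spin":85,"jaw":0},{"dx":0.293,"dy":0.242,"dz":-0.057,"spin":85,"jaw":0},{"dx":0.293,"dy":0.242,"dz":-0.057,"spin":85,"jaw":0},{"dx":0.293,"dy":0.242,"dz":-0.057,"spin":85,"jaw":0},{"dx":0.293,"dy":0.242,"dz":-0.057,"spin":85,"jaw":0},{"dx":0.293,"dy":0.242,"dz":-0.057,"spin":85,"jaw":0},{"dx":0.293,"dy":0.242,"dz":-0.057,"spin":85,"jaw":0},{"dx":0.293,"dy":0.242,"dz":-0.057,"spin":85,"jaw":0},{"dx":0.293,"dy":0.242,"dz":-0.057,"spin":85,"jaw":0},{"dx":0.293,"dy":0.242,"dz":-0.057,"spin":85,"jaw":0}]'; python3 st.py; python3 leg.py '[.75,.15,.45]' 85
```

```text
time_s: 17.25
eef_pos: [0.5495, 0.399, 0.4514]
tool_rot: [-2.043, 0.016, -1.332]
contact_force: [-0.5, -0.1, -0.2]
opening: 0.0884
q [ 0.554  0.208  1.327 -0.507  0.588 -2.547] n [ 0.863  0.217 -0.455] tilt 62.9 az 14.1 fkerr 0.0005
[ 2.89e-01 -6.50e-02  1.19e-01  8.50e+01]
  end q [-0.04  0.33  1.17  0.45  0.62 -2.15] tcp [0.75 0.15 0.45] miss [-0. -0. -0.] n [ 0.863  0.217 -0.455]
```

```bash
python3 -m pendant '[{"dx":0.289,"dy":-0.065,"dz":0.119,"spin":85,"jaw":0},{"dx":0.289,"dy":-0.065,"dz":0.119,"spin":85,"jaw":0},{"dx":0.289,"dy":-0.065,"dz":0.119,"spin":85,"jaw":0},{"dx":0.289,"dy":-0.065,"dz":0.119,"spin":85,"jaw":0},{"dx":0.289,"dy":-0.065,"dz":0.119,"spin":85,"jaw":0},{"dx":0.289,"dy":-0.065,"dz":0.119,"spin":85,"jaw":0},{"dx":0.289,"dy":-0.065,"dz":0.119,"spin":85,"jaw":0},{"dx":0.289,"dy":-0.065,"dz":0.119,"spin":85,"jaw":0},{"dx":0.289,"dy":-0.065,"dz":0.119,"spin":85,"jaw":0},{"dx":0.289,"dy":-0.065,"dz":0.119,"spin":85,"jaw":0}]'; python3 st.py; python3 leg.py '[.7,-.2,.35]' 85
```

```text
time_s: 18.25
eef_pos: [0.7494, 0.15, 0.4505]
tool_rot: [-3.018, 1.094, -2.756]
contact_force: [-0.4, 0.2, 0.0]
opening: 0.0877
q [-0.041  0.325  1.167  0.45   0.618 -2.144] n [ 0.863  0.217 -0.455] tilt 62.9 az 14.1 fkerr 0.0007
[ 1.70e-01 -3.17e-01 -7.30e-02  8.50e+01]
  end q [-0.7   0.39  1.35  1.11  0.94 -1.59] tcp [ 0.7  -0.2   0.35] miss [-0.  0. -0.] n [ 0.863  0.217 -0.455]
```

```bash
python3 -m pendant '[{"dx":0.17,"dy":-0.317,"dz":-0.073,"spin":85,"jaw":0},{"dx":0.17,"dy":-0.317,"dz":-0.073,"spin":85,"jaw":0},{"dx":0.17,"dy":-0.317,"dz":-0.073,"spin":85,"jaw":0},{"dx":0.17,"dy":-0.317,"dz":-0.073,"spin":85,"jaw":0},{"dx":0.17,"dy":-0.317,"dz":-0.073,"spin":85,"jaw":0},{"dx":0.17,"dy":-0.317,"dz":-0.073,"spin":85,"jaw":0},{"dx":0.17,"dy":-0.317,"dz":-0.073,"spin":85,"jaw":0},{"dx":0.17,"dy":-0.317,"dz":-0.073,"spin":85,"jaw":0},{"dx":0.17,"dy":-0.317,"dz":-0.073,"spin":85,"jaw":0},{"dx":0.17,"dy":-0.317,"dz":-0.073,"spin":85,"jaw":0}]'; python3 st.py
cat > gp.py <<'E'
from go import *
q=cur();n=pose(q)[1].apply([0,0,1]);R=Rg(n);gr=TR+[0,0,.098]-.027*u
# pre1: higher; pre: 9cm back along n; grasp
for nm,p in(('pre1',gr-.091*n+[0,0,.12]),('pre',gr-.071*n+[0,0,.0]),('grasp',gr+.019*n)):
    g=rel(q,p,R=R);print(nm,p.round(3),g.round(4));chk(q,g)
E
python3 gp.py
```

```text
time_s: 19.25
eef_pos: [0.6999, -0.2006, 0.3502]
tool_rot: [2.049, 0.128, 1.883]
contact_force: [-0.3, 0.3, 0.2]
opening: 0.0881
q [-0.701  0.394  1.349  1.109  0.939 -1.579] n [ 0.863  0.216 -0.456] tilt 62.9 az 14.1 fkerr 0.0004
pre1 [ 0.381 -0.366  0.259] [-4.82000e-02 -2.49400e-01 -2.70100e-01  9.69758e+01]
  end q [-1.46  0.34  1.74  1.09  1.45 -0.73] tcp [ 0.381 -0.366  0.259] miss [ 0.  0. -0.] n [ 0.863  0.216 -0.456]
pre [ 0.398 -0.362  0.13 ] [-3.28000e-02 -3.55100e-01 -1.95400e-01  9.69758e+01]
  end q [-1.42  0.58  1.87  1.19  1.27 -1.06] tcp [ 0.398 -0.362  0.13 ] miss [0. 0. 0.] n [ 0.863  0.216 -0.456]
grasp [ 0.476 -0.343  0.089] [-3.28000e-02 -3.55100e-01 -1.05400e-01  9.69758e+01]
  end q [-1.24  0.68  1.84  1.34  1.14 -1.09] tcp [ 0.476 -0.343  0.089] miss [0. 0. 0.] n [ 0.863  0.216 -0.456]
```

```bash
python3 -m pendant '[{"dx":-0.048,"dy":-0.249,"dz":-0.27,"spin":90,"jaw":0},{"dx":-0.048,"dy":-0.249,"dz":-0.27,"spin":97,"jaw":0},{"dx":-0.048,"dy":-0.249,"dz":-0.27,"spin":97,"jaw":0},{"dx":-0.048,"dy":-0.249,"dz":-0.27,"spin":97,"jaw":0},{"dx":-0.048,"dy":-0.249,"dz":-0.27,"spin":97,"jaw":0},{"dx":-0.048,"dy":-0.249,"dz":-0.27,"spin":97,"jaw":0},{"dx":-0.048,"dy":-0.249,"dz":-0.27,"spin":97,"jaw":0},{"dx":-0.048,"dy":-0.249,"dz":-0.27,"spin":97,"jaw":0},{"dx":-0.048,"dy":-0.249,"dz":-0.27,"spin":97,"jaw":0},{"dx":-0.048,"dy":-0.249,"dz":-0.27,"spin":97,"jaw":0}]'; python3 st.py; python3 gp.py
python3 - <<'E'
from h import *
for n in("wrist","side"):
    c=calibration(n);p,d=capture(n);cv2.imwrite(f"pics/{n}3.png",p[:,:,::-1]);np.save(f"pics/{n}3.npy",d)
    if n=="wrist":
        W=cloud(c,d);b=W[(W[...,2]>.085)&(W[...,2]<.118)&(d>0)&(np.hypot(W[...,0]-.4855,W[...,1]+.3388)<.075)]
        print(len(b),b[:,2].max(),cv2.minAreaRect(b[:,:2].astype(np.float32)))
a=cv2.imread("pics/wrist3.png");b=cv2.imread("pics/side3.png")[140:320,260:560]
cv2.imwrite("pics/c3.png",np.vstack([cv2.resize(a,(400,300)),cv2.resize(b,(400,240))]))
E
```

```text
time_s: 20.25
eef_pos: [0.3805, -0.3669, 0.26]
tool_rot: [2.746, -1.054, 0.692]
contact_force: [-0.5, 0.2, 0.0]
opening: 0.0885
q [-1.461  0.344  1.739  1.094  1.451 -0.731] n [ 0.864  0.215 -0.456] tilt 62.9 az 14.0 fkerr 0.0001
pre1 [ 0.381 -0.366  0.26 ] [-1.00000e-04 -5.00000e-04  9.00000e-04  1.10275e+01]
  end q [-1.46  0.34  1.74  1.09  1.45 -0.54] tcp [ 0.381 -0.366  0.26 ] miss [ 0.  0. -0.] n [ 0.864  0.215 -0.456]
pre [ 0.398 -0.362  0.13 ] [-0.1044 -0.0233  0.0756 11.0275]
  end q [-1.42  0.58  1.87  1.19  1.27 -0.86] tcp [ 0.398 -0.362  0.13 ] miss [ 0.  0. -0.] n [ 0.864  0.215 -0.456]
grasp [ 0.476 -0.343  0.089] [-0.1044 -0.0233  0.1656 11.0275]
  end q [-1.24  0.68  1.84  1.34  1.14 -0.9 ] tcp [ 0.476 -0.343  0.089] miss [-0.  0. -0.] n [ 0.864  0.215 -0.456]
2185 0.11335064838604711 ((0.4862976670265198, -0.33919891715049744), (0.130930557847023, 0.020018234848976135), 17.03287696838379)
```

View pics/c3.png

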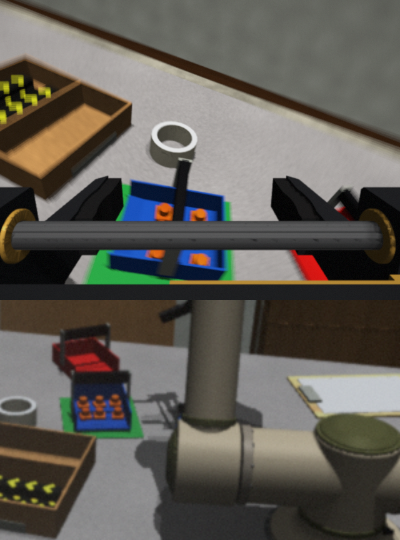

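The wrist crop shows the tray's bar between the open fingers at (180,215) with plugs in place. The side crop shows the tray on its mat, clear of the arm. Approach along the tool axis and grip.

```bash
python3 -m pendant '[{"dx":-0.035,"dy":-0.008,"dz":0.025,"spin":8,"jaw":0},{"dx":-0.07,"dy":-0.016,"dz":0.05,"spin":11,"jaw":0},{"dx":-0.1044,"dy":-0.0233,"dz":0.0756,"spin":11,"jaw":0},{"dx":-0.1044,"dy":-0.0233,"dz":0.0756,"spin":11,"jaw":0},{"dx":-0.1044,"dy":-0.0233,"dz":0.1,"spin":11,"jaw":0},{"dx":-0.1044,"dy":-0.0233,"dz":0.12,"spin":11,"jaw":0},{"dx":-0.1044,"dy":-0.0233,"dz":0.14,"spin":11,"jaw":0},{"dx":-0.1044,"dy":-0.0233,"dz":0.155,"spin":11,"jaw":0},{"dx":-0.1044,"dy":-0.0233,"dz":0.1656,"spin":11,"jaw":0},{"dx":-0.1044,"dy":-0.0233,"dz":0.1656,"spin":11,"jaw":0}]' 55; python3 st.py; python3 gp.py | tail -2
```

```text
time_s: 21.35
eef_pos: [0.4774, -0.3422, 0.09]
tool_rot: [3.082, -1.097, 0.314]
contact_force: [0.3, 0.2, -0.0]
opening: 0.088
q [-1.238  0.678  1.834  1.343  1.144 -0.902] n [ 0.863  0.217 -0.456] tilt 62.9 az 14.1 fkerr 0.0003
grasp [ 0.476 -0.343  0.089] [-1.60e-03  1.00e-04 -1.00e-03  4.86e-01]
  end q [-1.24  0.68  1.84  1.34  1.15 -0.9 ] tcp [ 0.476 -0.343  0.089] miss [ 0. -0.  0.] n [ 0.863  0.217 -0.456]
```

```bash
python3 -m pendant '[{"dx":-0.001,"dy":0,"dz":-0.001,"spin":0.5,"jaw":0.5},{"dx":-0.001,"dy":0,"dz":-0.001,"spin":0.5,"jaw":1},{"dx":-0.001,"dy":0,"dz":-0.001,"spin":0.5,"jaw":1},{"dx":-0.001,"dy":0,"dz":-0.001,"spin":0.5,"jaw":1},{"dx":-0.001,"dy":0,"dz":-0.001,"spin":0.5,"jaw":1},{"dx":-0.001,"dy":0,"dz":-0.001,"spin":0.5,"jaw":1},{"dx":-0.001,"dy":0,"dz":-0.001,"spin":0.5,"jaw":1},{"dx":-0.001,"dy":0,"dz":-0.001,"spin":0.5,"jaw":1},{"dx":-0.001,"dy":0,"dz":-0.001,"spin":0.5,"jaw":1},{"dx":-0.001,"dy":0,"dz":-0.001,"spin":0.5,"jaw":1}]' 55; python3 st.py
cat > pour.py <<'E'
from go import *
# grasp record
qG=np.array(eval(open('qg.txt').read())) if __import__('os').path.exists('qg.txt') else cur()
open('qg.txt','w').write(str(qG.tolist()))
pG,RG=pose(qG);n=RG.apply([0,0,1]);gG=pG-.019*n
print('up in tool',RG.inv().apply([0,0,1]).round(3))
T=TR+[0,0,.003]
pts={k:np.array(v) for k,v in dict(lip=[-.075,0,.010],lipA=[-.075,.06,.01],lipB=[-.075,-.06,.01],top=[-.075,.06,.046],bot=[-.075,.06,0],bot2=[.075,.06,0]).items()}
w=lambda t:T+t[0]*tx+t[1]*u+[0,0,t[2]]
for psi in(-90,90):
    dR=Ro.from_rotvec(n*np.radians(psi))
    print(psi,'-x dir',dR.apply(-tx).round(2),'y dir',dR.apply(u).round(2),'z dir',dR.apply([0,0,1]).round(2))
    if dR.apply(-tx)[2]>0: continue
    r={k:dR.apply(w(t)-gG) for k,t in pts.items()}
    for k,v in r.items():print('   ',k,v.round(3))
E
python3 pour.py
```

```text
time_s: 22.35
eef_pos: [0.4761, -0.3425, 0.0897]
tool_rot: [3.1, -1.098, 0.294]
contact_force: [0.8, -0.2, 0.7]
opening: 0.0136
q [-1.241  0.679  1.836  1.342  1.146 -0.895] n [ 0.863  0.217 -0.455] tilt 62.9 az 14.1 fkerr 0.0003
up in tool [ 0.89   0.019 -0.455]
-90 -x dir [-0.47 -0.14 -0.87] y dir [ 0.64  0.63 -0.45] z dir [-0.61  0.76  0.21]
    lip [ 0.034 -0.059 -0.095]
    lipA [ 0.072 -0.022 -0.122]
    lipB [-0.004 -0.097 -0.068]
    top [ 0.05   0.006 -0.114]
    bot [ 0.078 -0.029 -0.124]
    bot2 [ 0.149 -0.008  0.007]
90 -x dir [0.4  0.12 0.91] y dir [ 0.9  -0.24 -0.36] z dir [-0.18 -0.96  0.21]
```

The bar is gripped (13.6 mm opening). Now I compute the lift, the carry, and a pour in which the lip stays over the bay while turning.

```bash
cat > pr.py <<'E'
from pour import *
L=np.array([-.075,.005,.010]);TG=np.array([.58,-.095]);ZG=.205
def gpos(psi,z=ZG):
    dR=Ro.from_rotvec(n*np.radians(psi));r=dR.apply(w(L)-gG);g=np.array([*(TG-r[:2]),z]);return g+.019*n,dR*RG
if __name__=="__main__":
    print('---');q=cur();p=pG+[0,0,.15];g=rel(q,p,R=RG);print('lift',g.round(4));q=chk(q,g)
    p,R=gpos(0,.25);g=rel(q,p,R=R);print('carry',p.round(3),g.round(4));q=chk(q,g,N=12)
    p,R=gpos(-10,.215);
    q1=q
    for k in range(1,11):
        p,R=gpos(-8.5*k,.25+(ZG-.25)*min(1,k/6));g=rel(q1,p,spin=-8.5*k);print(g.round(3))
        a=[tuple(g)] if k==1 else a+[tuple(g)]
    q=chk(q1,None,rows=a);R_=gpos(-85)[1];print(np.degrees((R_.inv()*pose(q)[1]).magnitude()).round(2))
    p,R=gpos(-95);g=rel(q,p,spin=-10);print(g.round(3));q=chk(q,g)
E
python3 pr.py | sed -n '/---/,$p'
```

```text
---
lift [ 0.1335  0.0029 -0.0683  0.    ]
  end q [-1.24  0.41  1.71  1.19  1.27 -0.49] tcp [ 0.476 -0.342  0.24 ] miss [-0.  0. -0.] n [ 0.863  0.217 -0.455]
carry [ 0.588 -0.172  0.241] [ 0.0724 -0.1367  0.1327  0.    ]
  end q [-0.82  0.35  1.81  1.39  0.91 -0.42] tcp [ 0.588 -0.172  0.241] miss [-0.  0.  0.] n [ 0.863  0.217 -0.455]
[-4.0e-03 -1.0e-02  8.0e-03 -8.5e+00]
[-9.0e-03 -2.2e-02  1.5e-02 -1.7e+01]
[-1.40e-02 -3.50e-02  2.10e-02 -2.55e+01]
[-1.9e-02 -4.9e-02  2.7e-02 -3.4e+01]
[-2.50e-02 -6.30e-02  3.10e-02 -4.25e+01]
[-3.1e-02 -7.8e-02  3.5e-02 -5.1e+01]
[-3.10e-02 -9.30e-02  3.40e-02 -5.95e+01]
[-3.10e-02 -1.07e-01  3.30e-02 -6.80e+01]
[-3.20e-02 -1.21e-01  3.10e-02 -7.65e+01]
[-3.30e-02 -1.34e-01  2.80e-02 -8.50e+01]
  end q [-0.6   0.34  2.06  1.75  0.75 -2.22] tcp [ 0.563 -0.041  0.196] miss [ 0. -0.  0.] n [ 0.863  0.217 -0.455]
0.0
[ 1.3e-02 -3.0e-03 -4.0e-03 -1.0e+01]
  end q [-0.59  0.32  2.08  1.78  0.74 -2.42] tcp [ 0.555 -0.029  0.196] miss [ 0. -0.  0.] n [ 0.863  0.217 -0.455]
```

```bash
python3 -m pendant '[{"dx":0.004,"dy":0,"dz":-0.002,"spin":0,"jaw":1},{"dx":0.013,"dy":0,"dz":-0.007,"spin":0,"jaw":1},{"dx":0.029,"dy":0.001,"dz":-0.015,"spin":0,"jaw":1},{"dx":0.049,"dy":0.001,"dz":-0.025,"spin":0,"jaw":1},{"dx":0.071,"dy":0.001,"dz":-0.036,"spin":0,"jaw":1},{"dx":0.093,"dy":0.002,"dz":-0.048,"spin":0,"jaw":1},{"dx":0.112,"dy":0.002,"dz":-0.057,"spin":0,"jaw":1},{"dx":0.125,"dy":0.003,"dz":-0.064,"spin":0,"jaw":1},{"dx":0.132,"dy":0.003,"dz":-0.068,"spin":0,"jaw":1},{"dx":0.1335,"dy":0.003,"dz":-0.0683,"spin":0,"jaw":1}]'; python3 st.py
python3 - <<'E'
from h import *
p,d=capture("side");cv2.imwrite("pics/side4.png",p[:,:,::-1])
p,d2=capture("wrist");cv2.imwrite("pics/wrist4.png",p[:,:,::-1])
a=p[:,:,::-1];b=cv2.imread("pics/side4.png")[120:320,250:550]
cv2.imwrite("pics/c4.png",np.vstack([cv2.resize(a,(420,315)),cv2.resize(b,(420,280))]))
E
python3 pr.py | sed -n '/carry/p'
```

```text
time_s: 23.35
eef_pos: [0.476, -0.3423, 0.2404]
tool_rot: [3.097, -1.097, 0.296]
contact_force: [-0.4, -0.7, -4.8]
opening: 0.0134
q [-1.241  0.406  1.707  1.193  1.267 -0.486] n [ 0.863  0.217 -0.456] tilt 62.9 az 14.1 fkerr 0.0002
carry [ 0.588 -0.172  0.241] [ 0.0725 -0.1366  0.1327 -0.    ]
```

View pics/c4.png

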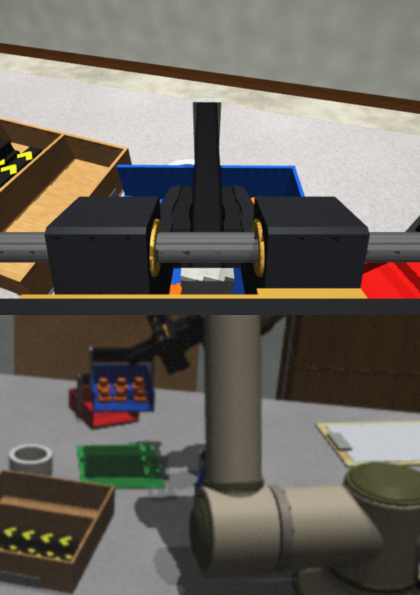

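The tray hangs level at (120,385) in the side crop with its plugs, and the load is about 4.8 N. Carry it to the bay.

```bash
python3 -m pendant '[{"dx":0.004,"dy":-0.007,"dz":0.007,"spin":0,"jaw":1},{"dx":0.012,"dy":-0.02,"dz":0.02,"spin":0,"jaw":1},{"dx":0.021,"dy":-0.038,"dz":0.037,"spin":0,"jaw":1},{"dx":0.031,"dy":-0.058,"dz":0.057,"spin":0,"jaw":1},{"dx":0.042,"dy":-0.079,"dz":0.077,"spin":0,"jaw":1},{"dx":0.052,"dy":-0.098,"dz":0.096,"spin":0,"jaw":1},{"dx":0.061,"dy":-0.115,"dz":0.112,"spin":0,"jaw":1},{"dx":0.068,"dy":-0.128,"dz":0.124,"spin":0,"jaw":1},{"dx":0.072,"dy":-0.136,"dz":0.132,"spin":0,"jaw":1},{"dx":0.0725,"dy":-0.1366,"dz":0.1327,"spin":0,"jaw":1}]'; python3 st.py
```

```text
time_s: 24.45
eef_pos: [0.5878, -0.17, 0.2401]
tool_rot: [3.105, -1.096, 0.292]
contact_force: [-0.7, 0.4, -4.2]
opening: 0.0134
q [-0.817  0.35   1.809  1.391  0.914 -0.422] n [ 0.862  0.22  -0.457] tilt 62.8 az 14.3 fkerr 0.0004
```

```bash
python3 -m pendant '[{"dx":-0.004,"dy":-0.01,"dz":0.008,"spin":-8.5,"jaw":1},{"dx":-0.009,"dy":-0.022,"dz":0.015,"spin":-17,"jaw":1},{"dx":-0.014,"dy":-0.035,"dz":0.021,"spin":-25.5,"jaw":1},{"dx":-0.019,"dy":-0.049,"dz":0.027,"spin":-34,"jaw":1},{"dx":-0.025,"dy":-0.063,"dz":0.031,"spin":-42.5,"jaw":1},{"dx":-0.031,"dy":-0.078,"dz":0.035,"spin":-51,"jaw":1},{"dx":-0.031,"dy":-0.093,"dz":0.034,"spin":-59.5,"jaw":1},{"dx":-0.031,"dy":-0.107,"dz":0.033,"spin":-68,"jaw":1},{"dx":-0.032,"dy":-0.121,"dz":0.031,"spin":-76.5,"jaw":1},{"dx":-0.033,"dy":-0.134,"dz":0.028,"spin":-85,"jaw":1}]'; python3 st.py
python3 -m pendant '[{"dx":0.013,"dy":-0.003,"dz":-0.004,"spin":-10,"jaw":1},{"dx":0.013,"dy":-0.003,"dz":-0.004,"spin":-10,"jaw":1},{"dx":0.013,"dy":-0.003,"dz":-0.004,"spin":-10,"jaw":1},{"dx":0.013,"dy":-0.003,"dz":-0.004,"spin":-10,"jaw":1},{"dx":0.013,"dy":-0.003,"dz":-0.004,"spin":-10,"jaw":1},{"dx":0.013,"dy":-0.003,"dz":-0.004,"spin":-10,"jaw":1},{"dx":0.013,"dy":-0.003,"dz":-0.004,"spin":-10,"jaw":1},{"dx":0.013,"dy":-0.003,"dz":-0.004,"spin":-10,"jaw":1},{"dx":0.013,"dy":-0.003,"dz":-0.004,"spin":-10,"jaw":1},{"dx":0.013,"dy":-0.003,"dz":-0.004,"spin":-10,"jaw":1}]'; python3 st.py
python3 - <<'E'
from h import *
o=[]
for n in("side","top"):
    p,d=capture(n);p=p[:,:,::-1];cv2.imwrite(f"pics/{n}5.png",p);o.append(p)
cv2.imwrite("pics/c5.png",np.hstack([cv2.resize(o[0][140:340,180:420],(432,360)),cv2.resize(o[1][110:270,210:370],(360,360))]))
E
```

```text
time_s: 25.45
eef_pos: [0.5631, -0.0391, 0.1955]
tool_rot: [2.046, -0.055, 1.79]
contact_force: [0.2, 0.1, -3.5]
opening: 0.0138
q [-0.596  0.336  2.058  1.754  0.743 -2.23 ] n [ 0.862  0.219 -0.457] tilt 62.8 az 14.2 fkerr 0.0005
time_s: 26.45
eef_pos: [0.5554, -0.0274, 0.1954]
tool_rot: [2.048, 0.1, 1.87]
contact_force: [-0.8, 0.6, -3.2]
opening: 0.0137
q [-0.58   0.324  2.085  1.784  0.735 -2.428] n [ 0.862  0.219 -0.457] tilt 62.8 az 14.2 fkerr 0.0005
```

View pics/c5.png

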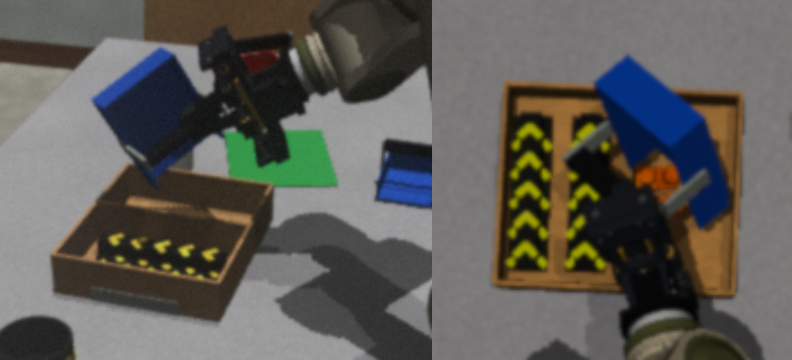

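The top crop shows plugs in the right bay at (657,180), and both guards undisturbed, side by side with chevrons the same way. The load dropped to about 3.2 N, which fits an empty tray. I turn back while rising.

```bash
python3 - <<'E' | tail -2
from pr import *
q=cur();p,R=gpos(0,.26);g=rel(q,p,spin=0);s=np.degrees((pose(q)[1].inv()*RG).as_rotvec());print('rot back',s.round(1));print(g.round(3))
E
```

```text
rot back [-0.1 -0.  95.2]
[-0.153  0.031 -0.029  0.   ]
```

```bash
python3 -m pendant '[{"dx":-0.015,"dy":0.003,"dz":-0.003,"spin":8,"jaw":1},{"dx":-0.03,"dy":0.006,"dz":-0.006,"spin":16,"jaw":1},{"dx":-0.045,"dy":0.009,"dz":-0.009,"spin":24,"jaw":1},{"dx":-0.06,"dy":0.012,"dz":-0.012,"spin":32,"jaw":1},{"dx":-0.075,"dy":0.015,"dz":-0.015,"spin":40.5,"jaw":1},{"dx":-0.09,"dy":0.018,"dz":-0.018,"spin":49,"jaw":1},{"dx":-0.105,"dy":0.021,"dz":-0.021,"spin":57.5,"jaw":1},{"dx":-0.12,"dy":0.024,"dz":-0.023,"spin":66,"jaw":1},{"dx":-0.137,"dy":0.028,"dz":-0.026,"spin":74.5,"jaw":1},{"dx":-0.153,"dy":0.031,"dz":-0.029,"spin":83,"jaw":1}]'; python3 st.py
python3 - <<'E'
from h import *
o=[]
for n in("side","top"):
    p,d=capture(n);p=p[:,:,::-1];cv2.imwrite(f"pics/{n}6.png",p);o.append(p)
cv2.imwrite("pics/c6.png",np.hstack([cv2.resize(o[0][140:340,180:420],(432,360),interpolation=2),cv2.resize(o[1][110:270,230:390],(360,360),interpolation=2)]))
E
```

```text
time_s: 27.55
eef_pos: [0.5882, -0.1729, 0.2515]
tool_rot: [2.727, -1.048, 0.719]
contact_force: [-0.6, -0.7, -3.3]
opening: 0.0136
q [-0.821  0.334  1.79   1.363  0.923 -0.587] n [ 0.862  0.219 -0.457] tilt 62.8 az 14.3 fkerr 0.0004
```

View pics/c6.png

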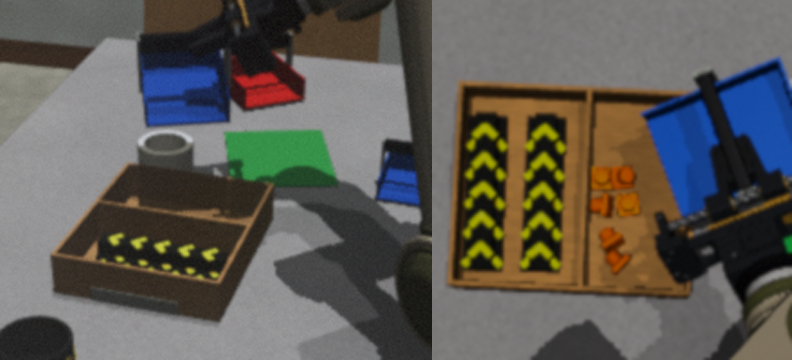

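```bash
python3 - <<'E' | tail -3
from pr import *
q=cur()
print('spin left',np.degrees((pose(q)[1].inv()*RG).as_rotvec()).round(2))
g=rel(q,pG+[0,0,.12],R=RG);print('above mat',g.round(4));q=chk(q,g)
E
```

```text
spin left [1.00e-02 3.00e-02 1.22e+01]
above mat [-0.1345  0.1079 -0.1145 12.2013]
  end q [-1.24  0.45  1.74  1.22  1.24 -0.57] tcp [ 0.476 -0.342  0.21 ] miss [-0.  0. -0.] n [ 0.863  0.217 -0.456]
```

All six plugs lie in the right bay: (600,178), (624,177), (600,205), (628,205), (611,238) and (618,260). The tray is empty and both guards lie straight. Bring the tray back over the mat.

```bash
python3 -m pendant '[{"dx":-0.012,"dy":0.01,"dz":-0.01,"spin":4,"jaw":1},{"dx":-0.03,"dy":0.024,"dz":-0.026,"spin":8,"jaw":1},{"dx":-0.05,"dy":0.04,"dz":-0.043,"spin":12.2,"jaw":1},{"dx":-0.07,"dy":0.056,"dz":-0.06,"spin":12.2,"jaw":1},{"dx":-0.09,"dy":0.072,"dz":-0.077,"spin":12.2,"jaw":1},{"dx":-0.108,"dy":0.087,"dz":-0.092,"spin":12.2,"jaw":1},{"dx":-0.122,"dy":0.098,"dz":-0.104,"spin":12.2,"jaw":1},{"dx":-0.131,"dy":0.105,"dz":-0.111,"spin":12.2,"jaw":1},{"dx":-0.1345,"dy":0.108,"dz":-0.1145,"spin":12.2,"jaw":1},{"dx":-0.1345,"dy":0.108,"dz":-0.1145,"spin":12.2,"jaw":1}]'; python3 - <<'E' | tail -4
from pr import *
q=cur();print('spin left',np.degrees((pose(q)[1].inv()*RG).as_rotvec()).round(2))
g=rel(q,pG+[0,0,.003],R=RG);print('3mm above',g.round(4));q=chk(q,g)
from h import *
c=calibration("wrist");p,d=capture("wrist");cv2.imwrite("pics/wrist7.png",p[:,:,::-1])
c=calibration("top");p,d=capture("top");cv2.imwrite("pics/top7.png",p[:,:,::-1]);W=cloud(c,d)
h=cv2.cvtColor(p,cv2.COLOR_RGB2HSV);m=(h[...,0]>100)&(h[...,0]<130)&(h[...,1]>120)&(W[...,2]>.14)&(W[...,2]<.3);print(m.sum(),cv2.minAreaRect(W[m][:,:2].astype(np.float32)))
E
```

```text
time_s: 28.65
eef_pos: [0.4762, -0.3426, 0.2099]
tool_rot: [3.097, -1.097, 0.296]
contact_force: [-0.5, 0.6, -4.7]
opening: 0.0137
spin left [0.01 0.02 0.08]
3mm above [-0.1042 -0.0024  0.0534  0.0774]
  end q [-1.24  0.67  1.83  1.34  1.15 -0.89] tcp [ 0.476 -0.342  0.093] miss [-0.  0. -0.] n [ 0.863  0.217 -0.456]
520 ((0.4855727255344391, -0.3334536850452423), (0.1234818696975708, 0.16138099133968353), 13.962891578674316)
```

```bash
python3 -m pendant '[{"dx":-0.008,"dy":0,"dz":0.004,"spin":0,"jaw":1},{"dx":-0.022,"dy":-0.001,"dz":0.011,"spin":0,"jaw":1},{"dx":-0.04,"dy":-0.001,"dz":0.02,"spin":0,"jaw":1},{"dx":-0.058,"dy":-0.001,"dz":0.03,"spin":0,"jaw":1},{"dx":-0.074,"dy":-0.002,"dz":0.038,"spin":0,"jaw":1},{"dx":-0.086,"dy":-0.002,"dz":0.044,"spin":0,"jaw":1},{"dx":-0.095,"dy":-0.002,"dz":0.049,"spin":0,"jaw":1},{"dx":-0.1,"dy":-0.002,"dz":0.051,"spin":0,"jaw":1},{"dx":-0.103,"dy":-0.002,"dz":0.053,"spin":0,"jaw":1},{"dx":-0.1042,"dy":-0.0024,"dz":0.0534,"spin":0,"jaw":1}]'; python3 -m pendant '[{"dx":-0.0005,"dy":0,"dz":0.0003,"spin":0,"jaw":1},{"dx":-0.001,"dy":0,"dz":0.0005,"spin":0,"jaw":1},{"dx":-0.0015,"dy":0,"dz":0.0008,"spin":0,"jaw":1},{"dx":-0.002,"dy":0,"dz":0.001,"spin":0,"jaw":1},{"dx":-0.0025,"dy":0,"dz":0.0013,"spin":0,"jaw":1},{"dx":-0.003,"dy":0,"dz":0.0015,"spin":0,"jaw":1},{"dx":-0.003,"dy":0,"dz":0.0015,"spin":0,"jaw":1},{"dx":-0.003,"dy":0,"dz":0.0015,"spin":0,"jaw":1},{"dx":-0.003,"dy":0,"dz":0.0015,"spin":0,"jaw":1},{"dx":-0.003,"dy":0,"dz":0.0015,"spin":0,"jaw":1}]'
```

```text
time_s: 29.75
eef_pos: [0.4767, -0.3417, 0.0931]
tool_rot: [3.097, -1.097, 0.297]
contact_force: [-0.2, -0.1, -2.7]
opening: 0.0135
time_s: 30.75
eef_pos: [0.4768, -0.3421, 0.09]
tool_rot: [3.096, -1.098, 0.298]
contact_force: [-1.8, -2.1, 2.9]
opening: 0.0138
```

The tray is on the mat: the vertical force reversed. Open slowly, then withdraw along the tool axis.

```bash
python3 -m pendant '[{"dx":0,"dy":0,"dz":0,"spin":0,"jaw":0.75},{"dx":0,"dy":0,"dz":0,"spin":0,"jaw":0.5},{"dx":0,"dy":0,"dz":0,"spin":0,"jaw":0.2},{"dx":0,"dy":0,"dz":0,"spin":0,"jaw":0.1},{"dx":0,"dy":0,"dz":0,"spin":0,"jaw":0.1},{"dx":0,"dy":0,"dz":0,"spin":0,"jaw":0.1},{"dx":0,"dy":0,"dz":-0.01,"spin":0,"jaw":0.1},{"dx":0,"dy":0,"dz":-0.03,"spin":0,"jaw":0.1},{"dx":0,"dy":0,"dz":-0.05,"spin":0,"jaw":0.1},{"dx":0,"dy":0,"dz":-0.07,"spin":0,"jaw":0.1}]'; python3 -m pendant '[{"dx":0,"dy":0,"dz":-0.02,"spin":0,"jaw":0.1},{"dx":0.02,"dy":0,"dz":-0.04,"spin":0,"jaw":0.1},{"dx":0.05,"dy":0,"dz":-0.06,"spin":0,"jaw":0.1},{"dx":0.08,"dy":0,"dz":-0.08,"spin":0,"jaw":0.1},{"dx":0.1,"dy":0,"dz":-0.08,"spin":0,"jaw":0.1},{"dx":0.12,"dy":0,"dz":-0.08,"spin":0,"jaw":0.1},{"dx":0.12,"dy":0,"dz":-0.08,"spin":0,"jaw":0.1},{"dx":0.12,"dy":0,"dz":-0.08,"spin":0,"jaw":0.1},{"dx":0.12,"dy":0,"dz":-0.08,"spin":0,"jaw":0.1},{"dx":0.12,"dy":0,"dz":-0.08,"spin":0,"jaw":0.1}]'
python3 - <<'E'
from h import *
c=calibration("top");p,d=capture("top");p=p[:,:,::-1].copy();cv2.imwrite("pics/top8.png",p);W=cloud(c,d)
s,_=capture("side");s=s[:,:,::-1]
k=np.zeros(d.shape,bool);k[185:275,370:470]=1;b=W[k&(W[...,2]>.1)&(W[...,2]<.122)]
print('bar',len(b),np.median(b[:,2]),cv2.minAreaRect(b[:,:2].astype(np.float32)))
h=cv2.cvtColor(p,cv2.COLOR_BGR2HSV)
b0=np.load("pics/top0.npy")
u0=np.zeros(d.shape,bool);u0[155:235,270:292]=1;q=W[u0&(W[...,2]>.02)&(W[...,2]<.042)];print('guard',cv2.minAreaRect(q[:,:2].astype(np.float32)),np.median(q[:,2]))
cv2.imwrite("pics/c8.png",np.vstack([cv2.resize(p[125:285,140:480],(680,320),interpolation=2),cv2.resize(s[160:310,180:420],(416,260),interpolation=2)[:, :].copy() if 0 else np.pad(cv2.resize(s[160:310,180:420],(416,260),interpolation=2),((0,0),(0,264),(0,0)))]))
E
```

```text
time_s: 31.75
eef_pos: [0.4152, -0.3575, 0.1224]
tool_rot: [3.096, -1.098, 0.298]
contact_force: [-0.0, -0.1, 0.2]
opening: 0.0798
time_s: 32.75
eef_pos: [0.398, -0.3589, 0.2648]
tool_rot: [3.1, -1.098, 0.294]
contact_force: [0.5, 0.7, 0.4]
opening: 0.0788
bar 364 0.11114369115356046 ((0.4865064322948456, -0.33994290232658386), (0.1288710981607437, 0.02196194976568222), 14.75778865814209)
guard ((0.5779584050178528, 0.019802642986178398), (0.04331013560295105, 0.18100155889987946), 86.1893539428711) 0.0346110291216911
```

View pics/c8.png

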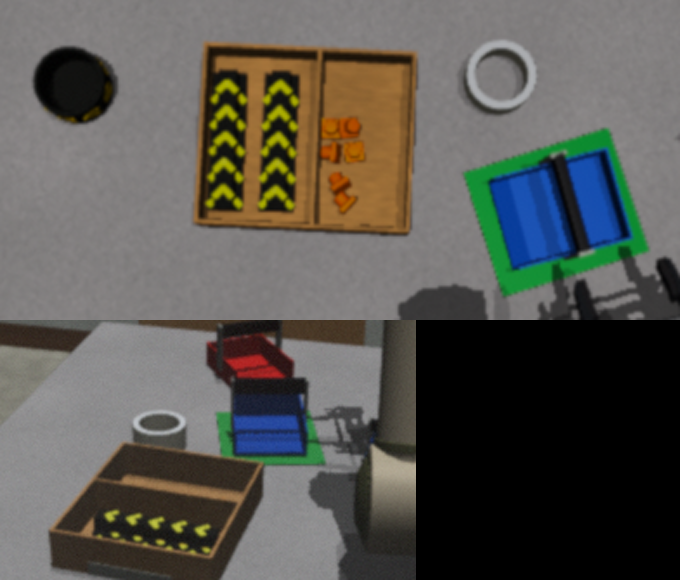

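The final picture shows the tray upright and empty on the mat at (560,210). All six plugs are in the right bay around (340,160), and the guards are parallel at (228,140) and (280,140). The sleeve and tape roll are in place and the arm is clear, so I hand in.

```bash
python3 -c "
from plant import manip,status
print(status.observe()['time_s']);print(manip.job_done())"
```

```text
32.85
the job is handed in; nothing more can be done
None
```

The carton is packed and I handed the job in at 32.9 s of the 66 s allowed; no verdict is reported.

**What I did**
- **Guard:** I laid the loose guard in the free half beside the packed one, lowering it onto the floor before letting go.
- **Tilting the hand:** the move rows have no tilt, so with the gripper empty I tilted it about 63° by turning joint 6 against its limit.
- **Tray:** I gripped the bar along that tilt, turned about 95° over the right bay to pour, turned back, and set the tray down under light contact (about 3 N).

**What the last checks showed**
- **Guard:** its centre reads (0.578, 0.020), against a target of (0.581, 0.0205). It lies parallel to the packed guard to within about 1–2° by the measured outline, with chevrons the same way.
- **Plugs:** all six are in the right bay.
- **Tray:** it is upright and empty. Its bar is about 1.5 mm from the mat's centre, and it is turned about 2° from how it started.
- **Other things:** the sleeve and tape roll show no visible movement. I did not measure the packed guard again, but it looks unmoved.

**What disagreed or is uncertain**
- **Joint 6:** it read -2.8836 while held at its limit, against the rounded -2.88 given in the task. I can't tell whether that counts as passing its range.
- **Tilting moves:** one ended about 13° off my model, so I replanned from the measured joints.
- **Weight readings:** the tray's weight read 3.2–4.7 N after pouring, too noisy to show it was empty. I relied on the pictures for that.

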